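Refit the cereal dispenser's paddle wheel and axle

TASK

The cereal dispenser has been washed and needs putting back together. Stand the paddle wheel in the bay between the dispenser's two cheeks with its hub in line with their holes, then take the axle from the sloping rest and push it, from either side, through the one cheek, the wheel and the other cheek until its knob is right up against the cheek. Let go, and leave the glasses, jars and bowl standing where they are.

Things in the scene. Friction and masses are not known exactly. Their poses are not given: they have to be found in the camera images.
- dispenser: cereal dispenser base, fixed: white pedestal 110 (x) x 90 (y) x 70 mm high; on its flat top, at both y ends, a cheek 110 wide, 10 thick, reaching 135 mm above the table, with a round 13 mm hole. The 70 mm bay between is open above, in front and behind but for 6 mm lips at x = -52 and +52 mm. Origin: centre of underside; y along the line of the holes, dark chute mouth on the -x face.
- bay (a point): middle of the dispenser's bay, on the common axis of the two cheek holes, 36.9 mm above the bay floor and 106.9 mm above the table. Axes as the dispenser's: y along the hole axis; cheek inner faces at y = -35 and +35 mm, outer faces at -45 and +45 mm.
- wheel: grey paddle wheel, loose, 0.12 kg: hub 28 x 28 mm, 60 mm long, a round 14 mm hole through it along y, and five flat vanes 10 mm thick, 60 mm long, reaching 42 mm from the axis. It stands on two vanes, axis level, one vane straight up. Origin: middle of the hub on the axis, 36.9 mm above what it stands on; y along the axis, z along the upright vane.
- axle: the axle, loose, 0.07 kg: round metal rod 10 mm thick, 120 mm long, on a square grey knob 24 x 24 x 50 mm. The rod's last 12 mm taper to a 4 mm nose. Origin: centre of the knob; x from nose to knob, y and z square to the knob's sides. Starts in the grooved rest at 35 degrees to the level, knob end up and clear of the rest, two knob faces upright.
- axle_tip (a point): the end of the rod's nose, on the axis, 145 mm from the centre of the knob
- axle_shoulder (a point): the face of the knob that the rod comes out of, on the axis, 25 mm from the centre of the knob
- rest: sloping dark wooden rest, fixed, foot 135 x 50 mm, about 95 mm tall: a plank 24 mm wide rising at 35 degrees towards its +x, with a groove 12 mm wide, 9 mm deep and a stop at its low end; its top end stops 16 mm short of the axle's knob. Origin: centre of the underside.
- glass_a: a plain drinking glass, 66 mm across, 100 mm tall, upright, loose; origin at the centre of its underside. A bystander.
- glass_b: a plain drinking glass, 66 mm across, 100 mm tall, upright, loose; origin at the centre of its underside. A bystander.
- glass_c: a plain drinking glass, 66 mm across, 100 mm tall, upright, loose; origin at the centre of its underside. A bystander.
- jam_pot: a low lidded amber jar, 58 mm across, 55 mm tall, upright, loose; origin at the centre of its underside. A bystander.
- sugar_bowl: a small white bowl, 68 mm across, 50 mm tall, upright, loose; origin at the centre of its underside. A bystander.
- honey_jar: a lidded amber jar, 60 mm across, 70 mm tall, upright, loose; origin at the centre of its underside. A bystander.
There are look-alikes about, which are no part of the job. Leave any orange or turquoise look-alike of the dispenser alone.

How it is judged (in metres and radians):
On the way:
1. the wheel stands in the bay between the cheeks, axis along the line of the holes, hub within 12 mm of that line (x of wheel in the frame of bay between -0.012 and 0.012 m and y of wheel in the frame of bay between -0.007 and 0.007 m and z of wheel in the frame of bay between -0.006 and 0.006 m and angle between the y axis of wheel and the y axis of bay, either way round below 0.2 rad), for 0.2 s.
At the end, for the whole second after the job is handed in: Wheel in the bay: hub on the hole line to 5 mm, axis along it to 0.12 rad, mid-bay to 7 mm. Axle through cheek, wheel and cheek from either side: aligned to 0.08 rad, nose past the far cheek within 6 mm of the line, knob face within 6 mm of the near cheek. Both at rest (x of wheel in the frame of bay between -0.005 and 0.005 m and y of wheel in the frame of bay between -0.007 and 0.007 m and z of wheel in the frame of bay between -0.005 and 0.005 m and angle between the y axis of wheel and the y axis of bay, either way round below 0.12 rad and angle between the x axis of axle and the y axis of bay, either way round below 0.08 rad and x of axle_tip in the frame of bay between -0.006 and 0.006 m and z of axle_tip in the frame of bay between -0.006 and 0.006 m and ((y of axle_shoulder in the frame of bay between 0.04 and 0.051 m and y of axle_tip in the frame of bay below -0.06 m) or (y of axle_shoulder in the frame of bay between -0.051 and -0.04 m and y of axle_tip in the frame of bay above 0.06 m)) and linear speed of each of axle, wheel below 0.02 m/s); the robot touches nothing.
It fails at once if one of the glasses is pushed more than 40 mm from its place or tipped over (distance of any of glass_a, glass_b, glass_c from where it was at the start of the episode above 0.04 m or angle between any of glass_a, glass_b, glass_c's own z axis and vertical above 0.5 rad).
It fails at once if one of the jars or the bowl is pushed more than 40 mm from its place or tipped over (distance of any of jam_pot, sugar_bowl, honey_jar from where it was at the start of the episode above 0.04 m or angle between any of jam_pot, sugar_bowl, honey_jar's own z axis and vertical above 0.5 rad).
It also fails if it takes over 64 s, if anything falls off the work surface, if the arm or the gripper's body presses on something with over 40 N, if the wrist force passes 120 N, or if a joint passes its speed limit or range.

ROBOT

A 7-joint arm with a two-finger parallel gripper is mounted at the origin on the work surface. World frame = base frame: x ahead of the robot, y to its left, z up, the work surface at z = 0. Lengths are in mm, angles in degrees, forces in N, time in s.
With the tool pointing down it reaches from about 425 to 875 mm from the base axis. Payload 4.7 kg.
Tool frame: the origin (TCP) lies at the very end of the fingers, on their centre line; the grasp point (between the pads) lies 19 mm behind it; y points along the fingers, z is the direction in which the jaws open and shut, and the axes are right-handed (so a half turn about y gives the same grasp; the last joint's range is limited). The gripper opens to 87 mm and grips with 3 to 60 N. Pads are 19 mm wide; open, the fingers measure 117 mm over their backs; the gripper's body (75 mm by 190 mm) begins 51 mm behind the grasp point.
Start: joints at [-62.561, 18.392, -4.016, 83.108, 1.295, 78.541, -3.26], TCP at [291.39, 581.051, 197.987] pointing down, gripper open.
Joint ranges: [-163.93, 163.93], [-17.29, 119.83], [-79.2, 71.16], [3.27, 140.29], [-89.18, 269.18], [5.43, 117.66], [-154.24, 154.24]. Speed limits (degrees/s): [147.25, 147.25, 180, 180, 180, 180, 180].

INTERFACE

Orientations are given as a 3x3 rotation matrix whose columns are the frame's x, y, z axes.
In Python, from cell import get_obs, grab_frame, sign_off, find_in, mark_of gives the robot as it stands.
- The arm moves only by the shell command python3 -m jog 'ROWS' [FORCE]. ROWS is a JSON object of lists of equal length, an entry for each row: "grip": the closure, from 0 (fully open) to 1 (shut); "linear": the shift along the tool's x, y, z in m, a list of three; "turn": the turn about the tool's y in rad. In form: {"grip": [grip, ...], "linear": [[x, y, z], ...], "turn": [turn, ...]}. A call has 1 to 10 rows; each row shifts and turns the commanded pose from where the row before left it, along the tool's axes as they then stand; what a row does not reach is not made up. A row lasts 1/8 s, in which the tool goes at most 62.5 mm and 10.7 degrees, less where a joint would pass 70% of its speed; a pose out of reach is approached as far as the arm can. A call is refused whole if a number of a shift passes 0.0625 or a number of a turn 0.188, either way. A call with a gripper value outside its range is refused whole. The fingers move at their own pace and stop on an object; FORCE is the grip in N (left out, the last holds). Time passes only in rows, so rows that do not move let the fingers close. It gives the time, the measured TCP pose, the force and the opening at its end, in the units of the state.
- get_obs(): the state, without advancing time (a new reading comes with each control period).
- grab_frame(name): name is "scene" or "side" or "wrist"; returns a dict with "img" (400x640x3 uint8, red, green, blue), "depth" (400x640 float32, mm along the optical axis (not along the pixel's ray), 0 where there is no reading), "mtx" (3x3 intrinsics, pixels), "k1" (the pictures are not rectified: a ray, as slopes to the right and down, at radius r is drawn at 1 + k1 r^2 times it, then the intrinsics apply), "extrinsics" (4x4, takes a point from camera to world coordinates). Camera axes: x right, y down, z forward; pixel columns grow to the right and rows downward; lengths in mm; the calibration is good to about 2 mm. A picture is of the moment at which its call begins.
- sign_off(): hands the job in, once; it reports no verdict.
Trained networks look in the newest picture that a camera, given by its name, has taken for a name from the list of things; names that differ only in an ending like _2 or _b are one class to them, and where a whole thing is asked for, a point or a joint stands for the part that bears it (a point fixed in the world has none). Each returns a list of dicts, best first, with "score" (0 to 1); they miss things now and then, are a little off and sometimes report something else, mostly with a low value. They report only what shows in the picture. A call takes as long as a camera call. They do not tell look-alikes from the thing itself.
- find_in(camera, label): "box" ([centre column, centre row, width, height] in pixels, round what is visible of it).
- mark_of(camera, label): "centre" ([column, row] in pixels: a listed point, or the origin of a listed thing).
The state is a dict: "time_s": time; "joint_pos": joint angles; "joint_vel": joint speeds; "joint_torque": joint torques, N m; "eef_pos": TCP position; "tool_rot": TCP orientation; "ft_force": force on the tool from outside, world axes, zero at the start; "wrist_torque": the same for the moment, N m; "width": opening from 0.0 (shut) to 1.0 (fully open).
Only numpy, scipy, OpenCV 4.12 (cv2) and the standard library are available. Lean on these libraries where they do the work, as an engineer would, in place of code of your own. Each camera call takes 0.05 s, during which the arm holds its last target.

## Working session

There is one attempt and no reset: what is moved stays moved. The work goes in short steps, Python scripts to look and compute and a shell command to move; the robot and the scene stay as the last step left them, time stands still between calls to the robot, and variables do not carry over. Pictures are saved under pics/ and viewed, and the job is handed in when it is done.

```bash
ls; mkdir -p pics
cat > h.py <<'E'
import numpy as np,cv2
from cell import *
def snap(n,tag):
    f=grab_frame(n); cv2.imwrite(f'pics/{tag}.png',f['img'][:,:,::-1]); np.savez(f'pics/{tag}.npz',**f); return f
def pix2w(f,u,v,d=None,z=None):
    K=f['mtx'];k=float(f['k1']);T=f['extrinsics']
    x=np.array([(u-K[0,2])/K[0,0],(v-K[1,2])/K[1,1]]); s=x.copy()
    for _ in range(20): s=x/(1+k*(s@s))
    r=np.array([s[0],s[1],1.]); R=T[:3,:3];t=T[:3,3]
    if d is not None: return R@(r*d)+t
    w=R@r; return t+w*(z-t[2])/w[2]
def w2pix(f,p):
    T=f['extrinsics'];c=T[:3,:3].T@(np.asarray(p,float)-T[:3,3]);s=c[:2]/c[2];s=s*(1+float(f['k1'])*(s@s))
    return f['mtx'][:2,:2]@s+f['mtx'][:2,2]
def cloud(f,st=1):
    d=f['depth'];h,w=d.shape;v,u=np.mgrid[0:h:st,0:w:st];D=d[::st,::st]
    K=f['mtx'];k=float(f['k1']);x=np.stack([(u-K[0,2])/K[0,0],(v-K[1,2])/K[1,1]],-1);s=x.copy()
    for _ in range(20): s=x/(1+k*(s**2).sum(-1,keepdims=True))
    c=np.concatenate([s*D[...,None],D[...,None]],-1)
    P=c@f['extrinsics'][:3,:3].T+f['extrinsics'][:3,3]; P[D==0]=np.nan
    return P
E
python3 - <<'E'
from h import *
o=get_obs();print({k:np.round(v,3).tolist() for k,v in o.items()})
for n in['scene','side','wrist']:
    f=snap(n,n+'0');print(n,f['extrinsics'].round(2).tolist(),f['mtx'].round(1).tolist(),f['k1'])
    for l in['dispenser','bay','wheel','axle','axle_tip','axle_shoulder','rest','glass_a','jam_pot','sugar_bowl','honey_jar']:
        m=mark_of(n,l);b=find_in(n,l)
        print(l,[(np.round(q['centre']).tolist(),round(q['score'],2)) for q in m],[(np.round(q['box']).tolist(),round(q['score'],2)) for q in b])
E
```

```text
pics
{'time_s': 0.0, 'joint_pos': [-62.561, 18.438, -4.014, 83.176, 1.296, 78.539, -3.26], 'joint_vel': [0.059, -0.071, -0.032, -0.061, -0.053, 0.049, -0.035], 'joint_torque': [-0.001, -49.128, -0.404, -31.253, -0.064, 0.044, 0.0], 'eef_pos': [291.153, 580.473, 196.857], 'tool_rot': [[0.894, -0.001, 0.448], [-0.448, -0.002, 0.894], [0.0, -1.0, -0.002]], 'ft_force': [0.537, -0.557, -0.179], 'wrist_torque': [-0.051, 0.007, -0.02], 'width': 0.999}
scene [[-0.9, 0.31, -0.32, 816.9], [0.44, 0.66, -0.61, 680.32], [0.02, -0.69, -0.72, 876.79], [0.0, 0.0, 0.0, 1.0]] [[412.3, 0.0, 324.0], [0.0, 412.3, 205.8], [0.0, 0.0, 1.0]] -0.05396513890371233
dispenser [([479.0, 302.0], 0.87), ([305.0, 226.0], 0.64), ([355.0, 148.0], 0.61)] [([359.0, 132.0, 48.0, 55.0], 0.89), ([488.0, 288.0, 74.0, 69.0], 0.88), ([305.0, 210.0, 51.0, 69.0], 0.56)]
bay [([492.0, 276.0], 0.88), ([303.0, 200.0], 0.83), ([316.0, 281.0], 0.36)] [([489.0, 285.0, 73.0, 68.0], 0.9), ([360.0, 130.0, 44.0, 56.0], 0.64), ([246.0, 136.0, 19.0, 12.0], 0.45)]
wheel [([375.0, 332.0], 0.87), ([268.0, 194.0], 0.26)] [([379.0, 331.0, 49.0,
[... 1973 characters left out ...]
.0, 199.0], 0.45)] [([277.0, 208.0, 20.0, 31.0], 0.33), ([278.0, 174.0, 27.0, 24.0], 0.26)]
sugar_bowl [([370.0, 246.0], 0.89)] [([374.0, 240.0, 24.0, 22.0], 0.63)]
honey_jar [([382.0, 209.0], 0.75)] [([383.0, 205.0, 18.0, 26.0], 0.77)]
wrist [[0.45, 0.87, 0.22, 231.38], [0.89, -0.43, -0.11, 612.5], [0.0, 0.25, -0.97, 384.62], [0.0, 0.0, 0.0, 1.0]] [[278.1, 0.0, 316.7], [0.0, 278.1, 196.1], [0.0, 0.0, 1.0]] -0.0400523179404214
dispenser [([175.0, 199.0], 0.86)] [([132.0, 200.0, 162.0, 82.0], 0.92)]
bay [([129.0, 227.0], 0.58)] [([133.0, 200.0, 162.0, 82.0], 0.82)]
wheel [] []
axle [] []
axle_tip [] []
axle_shoulder [] []
rest [] []
glass_a [] []
jam_pot [] []
sugar_bowl [] []
honey_jar [] []
```

View pics/scene0.png

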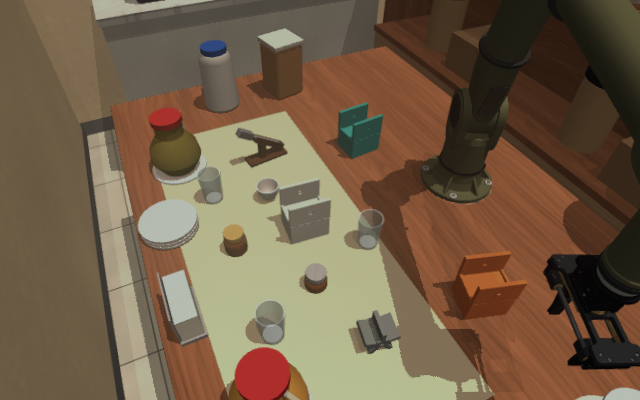

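View pics/side0.png

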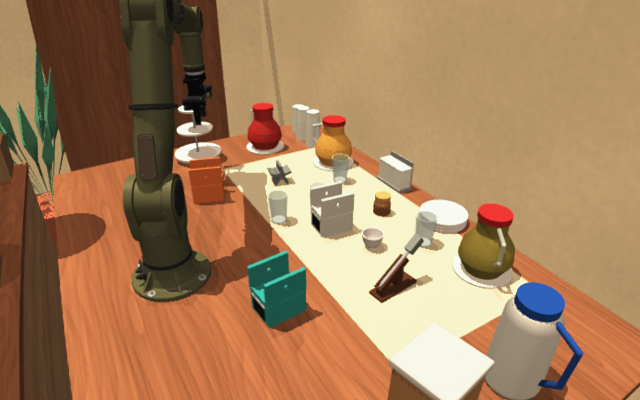

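View pics/wrist0.png

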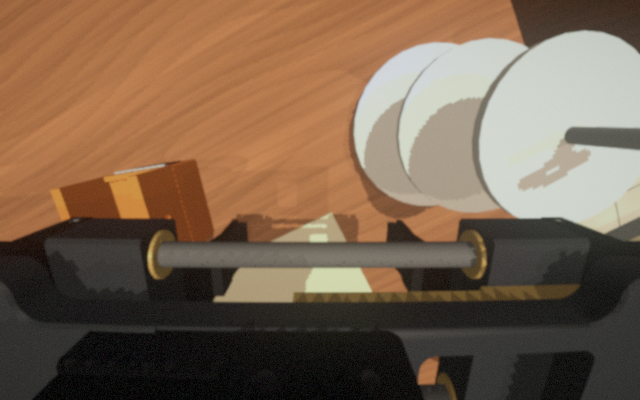

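The scene picture shows the white dispenser at (305,210), the wheel at (378,331) and the axle on its rest at (255,140). The other dispensers are look-alikes: orange at (488,288) and teal at (360,130). I'll measure from the saved depth.

Run:
```python
from h import *
for t,boxes in {'scene0':{'disp':(305,210,66,76),'wheel':(379,331,50,44),'axle':(260,146,60,44),'ga':(270,323,40,56),'gb':(208,185,34,40),'gc':(370,229,30,42),'jam':(316,279,26,36),'sugar':(268,189,26,24),'honey':(236,242,27,36)},'side0':{'disp':(332,210,50,58),'wheel':(279,173,26,23),'axle':(400,265,54,70),'ga':(340,168,18,30),'gb':(427,229,24,40),'gc':(278,208,21,36)}}.items():
    f=dict(np.load(f'pics/{t}.npz'));P=cloud(f)
    for n,(u,v,w,h) in boxes.items():
        Q=P[v-h//2:v+h//2,u-w//2:u+w//2].reshape(-1,3);Q=Q[np.isfinite(Q[:,0])&(Q[:,2]>8)]
        if len(Q): print(t,n,len(Q),np.percentile(Q,[2,98],axis=0).round(0).tolist(),np.median(Q,0).round(0))
    c=f['img']
    for n in['disp','wheel','axle']:
        u,v,w,h=boxes[n];cv2.imwrite(f'pics/{t}_{n}.png',cv2.resize(c[v-h//2:v+h//2,u-w//2:u+w//2,::-1],None,fx=7,fy=7,interpolation=2))
    if 1:
        u,v,w,h=boxes['disp'];Q=P[v-h//2:v+h//2,u-w//2:u+w//2].reshape(-1,3)
        Q=Q[np.isfinite(Q[:,0])]
        q=Q[(Q[:,2]>128)&(Q[:,2]<140)]
        print('cheektops',len(q),q.mean(0),cv2.minAreaRect(q[:,:2].astype(np.float32)))
        q=Q[(Q[:,2]>66)&(Q[:,2]<74)]; print('floor',len(q),q.mean(0),cv2.minAreaRect(q[:,:2].astype(np.float32)))
        u,v,w,h=boxes['wheel'];Q=P[v-h//2:v+h//2,u-w//2:u+w//2].reshape(-1,3);Q=Q[np.isfinite(Q[:,0])]
        q=Q[Q[:,2]>74];print('vanetop',len(q),q.mean(0),cv2.minAreaRect(q[:,:2].astype(np.float32)))
print(get_obs()['time_s'])
```

```text
scene0 disp 2587 [[469.0, -173.0, 13.0], [577.0, 36.0, 137.0]] [529.  26.  87.]
scene0 wheel 1183 [[475.0, 328.0, 12.0], [554.0, 392.0, 80.0]] [518. 366.  51.]
scene0 axle 840 [[447.0, -370.0, 8.0], [592.0, -323.0, 136.0]] [ 524. -340.   41.]
scene0 ga 1190 [[688.0, 220.0, 12.0], [767.0, 365.0, 194.0]] [718. 245.  73.]
scene0 gb 783 [[689.0, -364.0, 9.0], [749.0, -201.0, 102.0]] [ 720. -216.   71.]
scene0 gc 834 [[360.0, 79.0, 11.0], [420.0, 138.0, 102.0]] [392. 115.  73.]
scene0 jam 546 [[550.0, 146.0, 9.0], [598.0, 196.0, 58.0]] [577. 179.  54.]
scene0 sugar 420 [[538.0, -198.0, 12.0], [598.0, -56.0, 123.0]] [ 567. -180.   38.]
scene0 honey 637 [[689.0, -43.0, 10.0], [742.0, 8.0, 73.0]] [716.  -5.  58.]
cheektops 414 [521.19729238  -9.17313497 134.20710654] ((521.0719604492188, -13.522869110107422), (95.43634033203125, 110.20332336425781), 85.69523620605469)
floor 239 [527.2784769  -17.37487032  70.61487123] ((521.3522338867188, -9.071704864501953), (86.93903350830078, 109.92726135253906), 85.4201431274414)
vanetop 141 [512.72911544 359.70885617  78.83738114] ((512.3165283203125, 3
[... 312 characters left out ...]
.]
side0 ga 475 [[685.0, 212.0, 11.0], [793.0, 344.0, 102.0]] [711. 229.  71.]
side0 gb 788 [[573.0, -354.0, 13.0], [838.0, -142.0, 138.0]] [ 710. -249.   80.]
side0 gc 561 [[359.0, 74.0, 11.0], [417.0, 137.0, 103.0]] [383.  87.  74.]
cheektops 272 [517.14738198 -18.07888459 134.47800966] ((520.063720703125, -12.531597137451172), (97.682373046875, 110.01107025146484), 86.53643798828125)
floor 117 [499.98413474 -30.56238659  70.379897  ] ((519.4564208984375, -16.075603485107422), (92.46125793457031, 108.92810821533203), 83.8756332397461)
vanetop 20 [509.76309944 348.3361481   77.79954423] ((509.9173278808594, 348.5815734863281), (54.197566986083984, 9.588998794555664), 78.86325073242188)
3.45
```

```bash
python3 -c "
import cv2,numpy as np
L=[cv2.resize(cv2.imread(f'pics/{t}_{n}.png'),(260,290)) for t in('scene0','side0') for n in ('disp','wheel','axle')]
cv2.imwrite('pics/mont.png',np.vstack([np.hstack(L[:3]),np.hstack(L[3:])]))"
```

```text
(no output)
```

View pics/mont.png

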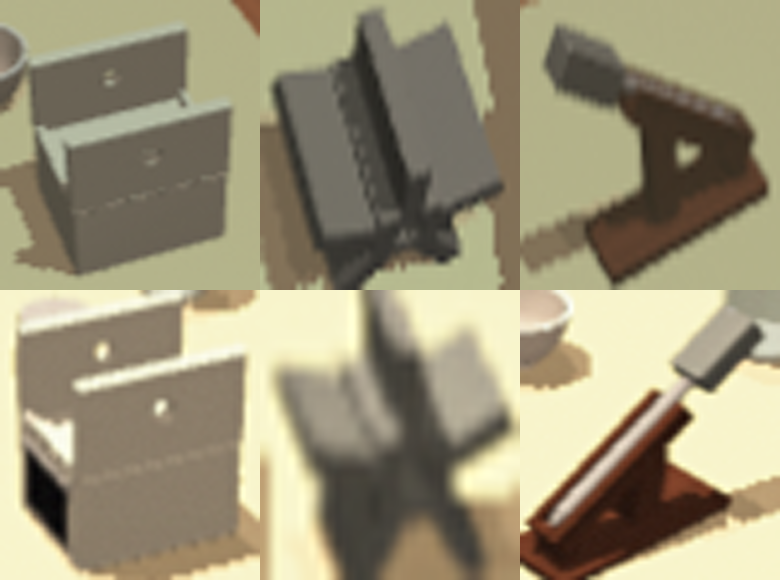

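```bash
cat >> h.py <<'E'
def plan(p,yaw=None):
    """yaw = heading of tool z in deg. prints tool shift now, and turn"""
    o=get_obs();R=o['tool_rot'];R=np.array(R);e=np.array(o['eef_pos'])
    d=R.T@(np.array(p)-e); cur=np.degrees(np.arctan2(R[1,2],R[0,2]))
    print('t',o['time_s'],'eef',e.round(1),'yaw',round(cur,2),'shift mm',d.round(1),end=' ')
    if yaw is not None:
        a=(yaw-cur+180)%360-180; print('turn rad',round(-np.radians(a),4),end=' ')
        c=np.radians(yaw);z=np.array([np.cos(c),np.sin(c),0]);y=np.array([0,0,-1.]);x=np.cross(y,z)
        print('shift after turn',(np.stack([x,y,z],1).T@(np.array(p)-e)).round(1),end='')
    print()
E
python3 - <<'E'
from h import *
plan([512,358.5,110],-12)
# axle fit
for t,(u,v,w,h) in {'scene0':(260,146,64,50),'side0':(400,265,60,76)}.items():
    f=dict(np.load(f'pics/{t}.npz'));P=cloud(f)
    sl=np.s_[v-h//2:v+h//2,u-w//2:u+w//2]
    Q=P[sl].reshape(-1,3);C=f['img'][sl].reshape(-1,3).astype(float)
    k=np.isfinite(Q[:,0])&(Q[:,2]>85)&(abs(Q[:,1]+340)<45)&(Q[:,0]<660)&(Q[:,0]>500)
    q=Q[k];print(t,len(q),np.percentile(q,[1,99],axis=0).round(0).tolist())
    r=cv2.minAreaRect(q[:,:2].astype(np.float32));print(r)
    top=q[q[:,2]>110];print(len(top),top.mean(0))
E
```

```text
t 3.45 eef [291.4 581.1 198. ] yaw 63.37 shift mm [ 297.    88.  -100.1] turn rad 1.3155 shift after turn [171.8  88.  262.1]
scene0 209 [[519.0, -356.0, 86.0], [597.0, -325.0, 140.0]]
((555.7593994140625, -341.1128845214844), (84.57992553710938, 29.45541000366211), 9.783153533935547)
141 [ 575.84100838 -334.03777963  125.3941353 ]
side0 325 [[517.0, -361.0, 86.0], [596.0, -332.0, 142.0]]
((557.3805541992188, -345.53277587890625), (84.10289764404297, 27.559724807739258), 8.113481521606445)
201 [ 569.97948604 -347.40977093  126.42134244]
```

```bash
python3 -m jog '{"grip":[0,0,0,0,0,0,0,0,0,0],"linear":[[0,0,0],[0,0,0],[0,0,0],[0,0,0],[0,0,0],[0,0,0],[0,0,0],[0.025,0,0.037],[0.025,0,0.037],[0.025,0,0.037]],"turn":[0.188,0.188,0.188,0.188,0.188,0.188,0.188,0,0,0]}'
python3 - <<'E'
from h import *
plan([512,358.5,110],-12)
E
```

```text
time_s: 4.7
eef_pos: [385.5, 483.9, 198.1]
tool_rot: [[-0.205, 0.0, 0.979], [-0.979, 0.0, -0.205], [-0.0, -1.0, 0.0]]
ft_force: [0.4, 0.4, 1.1]
width: 0.996
t 4.7 eef [385.5 483.9 198.1] yaw -11.81 shift mm [ 96.9  88.1 149.4] turn rad 0.0033 shift after turn [ 96.4  88.1 149.8]
```

```bash
python3 -m jog '{"grip":[0,0,0,0,0],"linear":[[0.024,0.01,0.037],[0.024,0.01,0.037],[0.024,0.015,0.037],[0.0244,0.02,0.0387],[0,0,0]],"turn":[0,0,0,0,0]}'
python3 - <<'E'
from h import *
plan([512,358.5,110],-12)
f=snap('wrist','w1');g=snap('scene','s1')
print(w2pix(f,[512,358.5,79]))
print(mark_of('wrist','wheel'))
E
```

```text
time_s: 5.32
eef_pos: [514.2, 354.1, 141.2]
tool_rot: [[-0.213, -0.001, 0.977], [-0.977, -0.004, -0.213], [0.004, -1.0, 0.0]]
ft_force: [-0.4, -0.8, 0.1]
width: 0.999
t 5.325 eef [514.2 354.1 141.2] yaw -12.3 shift mm [-4.  31.2 -3.1] turn rad -0.0052 shift after turn [-3.9 31.2 -3. ]
[313.09965437 196.95512142]
[{'centre': [316.6, 185.4], 'score': 0.94}]
```

View pics/w1.png

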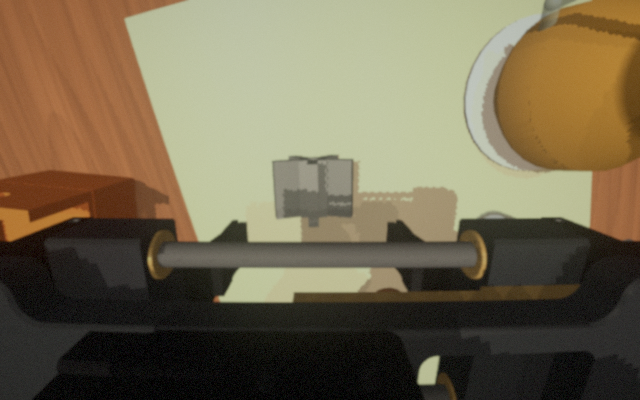

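View pics/s1.png

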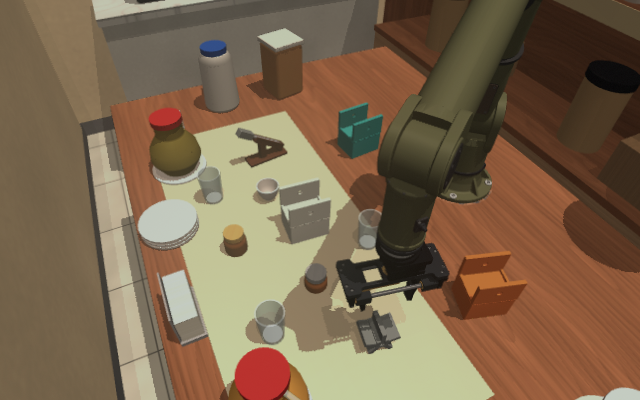

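Run:
```python
from h import *
f=dict(np.load('pics/w1.npz'));P=cloud(f)
Q=P[145:232,265:362].reshape(-1,3);Q=Q[np.isfinite(Q[:,0])]
for lo,hi in((72,90),(25,90)):
    q=Q[(Q[:,2]>lo)&(Q[:,2]<hi)];print(len(q),q.mean(0).round(1),np.percentile(q[:,2],98).round(1),cv2.minAreaRect(q[:,:2].astype(np.float32)))
```

```text
695 [511.5 360.   78.8] 80.1 ((511.2981872558594, 358.86663818359375), (60.27082443237305, 9.981132507324219), 78.99165344238281)
4776 [511.8 360.7  54.6] 79.5 ((511.00421142578125, 358.9187927246094), (60.77162551879883, 82.86770629882812), 79.19535827636719)
```

Run:
```python
from h import *
plan([511.2,358.9,57],-10.9)
```

```text
t 5.475 eef [510.7 361.1 143.3] yaw -11.76 shift mm [ 2.2 86.3  1. ] turn rad -0.0151 shift after turn [ 2.1 86.3  0.9]
```

```bash
python3 -m jog '{"grip":[0,0.2,0.2,0.3,0.3],"linear":[[0.002,0.03,0.001],[0,0.03,0],[0,0.026,0],[0,0,0],[0,0,0]],"turn":[-0.015,0,0,0,0]}' 25;  python3 - <<'E'
from h import *
plan([511.2,358.9,57],-10.9)
E
```

```text
time_s: 6.1
eef_pos: [512.1, 359.4, 58.5]
tool_rot: [[-0.189, 0.002, 0.982], [-0.982, 0.002, -0.189], [-0.002, -1.0, 0.001]]
ft_force: [0.2, -0.2, 0.3]
width: 0.721
t 6.1 eef [512.1 359.4  58.5] yaw -10.88 shift mm [ 0.6  1.5 -0.8] turn rad 0.0004 shift after turn [ 0.6  1.5 -0.8]
```

```bash
python3 -m jog '{"grip":[1,1,1,1,1,1],"linear":[[0,0.001,0],[0,0,0],[0,0,0],[0,0,0],[0,0,0],[0,0,0]],"turn":[0,0,0,0,0,0]}' 25;  python3 - <<'E'
from h import *
plan([511.2,358.9,230],-10.9)
E
```

```text
time_s: 6.85
eef_pos: [512.0, 357.6, 55.9]
tool_rot: [[-0.19, 0.0, 0.982], [-0.982, -0.0, -0.19], [0.0, -1.0, 0.0]]
ft_force: [0.3, 0.5, 0.2]
width: 0.1
t 6.85 eef [512.  357.6  55.9] yaw -10.97 shift mm [  -1.1 -174.1   -1. ] turn rad -0.0013 shift after turn [  -1.1 -174.1   -1. ]
```

```bash
python3 -m jog '{"grip":[1,1,1,1,1],"linear":[[0,-0.03,0],[0,-0.06,0],[0,-0.06,0],[0,-0.03,0],[0,0,0]],"turn":[0,0,0,0,0]}' 25;  python3 - <<'E'
from h import *
plan([520.5,-13,237],-4)
E
```

```text
time_s: 7.48
eef_pos: [513.5, 358.6, 239.4]
tool_rot: [[-0.19, 0.005, 0.982], [-0.982, 0.004, -0.19], [-0.005, -1.0, 0.004]]
ft_force: [1.2, 0.7, -0.7]
width: 0.005
t 7.475 eef [513.5 358.6 239.4] yaw -10.98 shift mm [363.5   0.9  77.7] turn rad -0.1218 shift after turn [370.2   2.4  32.9]
```

Run:
```python
from h import *
f=snap('wrist','w2');g=snap('scene','s2')
```

```text
(no output)
```

View pics/w2.png

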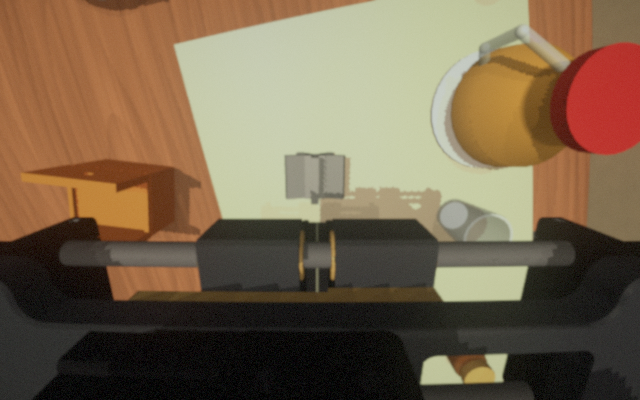

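View pics/s2.png

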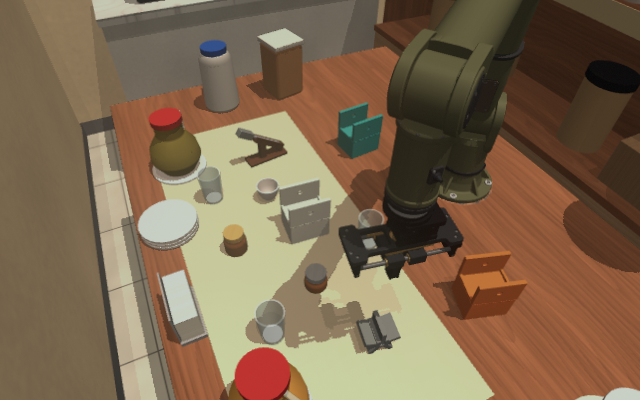

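Run:
```python
from h import *
f=dict(np.load('pics/w2.npz'));P=cloud(f)
Q=P[145:212,265:362].reshape(-1,3);Q=Q[np.isfinite(Q[:,0])]
for lo,hi in((72,90),(25,90)):
    q=Q[(Q[:,2]>lo)&(Q[:,2]<hi)];print(len(q),q.mean(0).round(1),np.percentile(q[:,2],98).round(1),cv2.minAreaRect(q[:,:2].astype(np.float32)))
plan([511.2,358.9,55],-10.9)
```

```text
375 [511.6 359.   78.8] 80.4 ((511.55340576171875, 358.601318359375), (59.811405181884766, 9.095085144042969), 78.89128875732422)
2695 [511.5 360.2  54.4] 79.6 ((511.1571350097656, 358.5447692871094), (60.74866485595703, 83.2793197631836), 78.8918685913086)
t 7.575 eef [511.6 357.5 235.2] yaw -10.97 shift mm [ -1.4 180.2  -0.6] turn rad -0.0012 shift after turn [ -1.3 180.2  -0.7]
```

```bash
python3 -m jog '{"grip":[0.5,0.5,0.5,0.5,0.5,0.5,0.5],"linear":[[-0.001,0.03,-0.0005],[0,0.05,0],[0,0.05,0],[0,0.03,0],[0,0.021,0],[0,0,0],[0,0,0]],"turn":[0,0,0,0,0,0,0]}' 45; python3 -m jog '{"grip":[1,1,1,1,1,1],"linear":[[0,0,0],[0,0,0],[0,0,0],[0,0,0],[0,0,0],[0,0,0]],"turn":[0,0,0,0,0,0]}' 45;python3 -m jog '{"grip":[1,1],"linear":[[0,0,0],[0,0,0]],"turn":[0,0]}' 45
```

```text
time_s: 8.45
eef_pos: [511.6, 358.7, 54.9]
tool_rot: [[-0.19, -0.0, 0.982], [-0.982, -0.0, -0.19], [0.0, -1.0, -0.0]]
ft_force: [0.3, 0.2, -0.2]
width: 0.496
time_s: 9.2
eef_pos: [511.7, 358.8, 55.0]
tool_rot: [[-0.19, 0.0, 0.982], [-0.982, 0.0, -0.19], [-0.0, -1.0, 0.0]]
ft_force: [0.8, -0.5, 0.2]
width: 0.013
time_s: 9.45
eef_pos: [511.7, 358.8, 55.0]
tool_rot: [[-0.19, 0.0, 0.982], [-0.982, 0.0, -0.19], [-0.0, -1.0, 0.0]]
ft_force: [-0.0, -0.3, 1.2]
width: 0.008
```

Run:
```python
from h import *
f=snap('wrist','w3');g=snap('scene','s3');s=snap('side','d3')
a=cv2.resize(g['img'][250:400,320:480],None,fx=4,fy=4)
b=cv2.resize(s['img'][130:215,220:330],None,fx=6,fy=6)
cv2.imwrite('pics/a3.png',a[:,:,::-1]);cv2.imwrite('pics/b3.png',b[:,:,::-1])
e=get_obs()['eef_pos'];print(w2pix(g,e),w2pix(s,e),w2pix(f,e))
```

```text
[378.08370809 327.67643937] [278.48572993 168.78916215] [316.25894855 224.54899735]
```

View pics/a3.png

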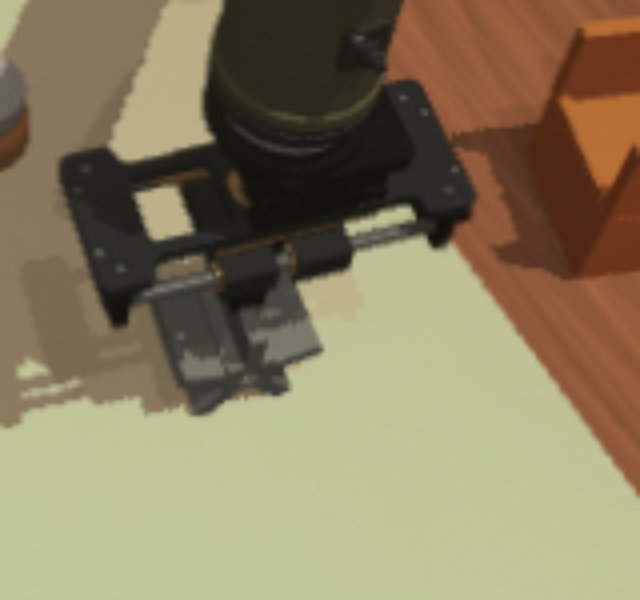

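View pics/b3.png

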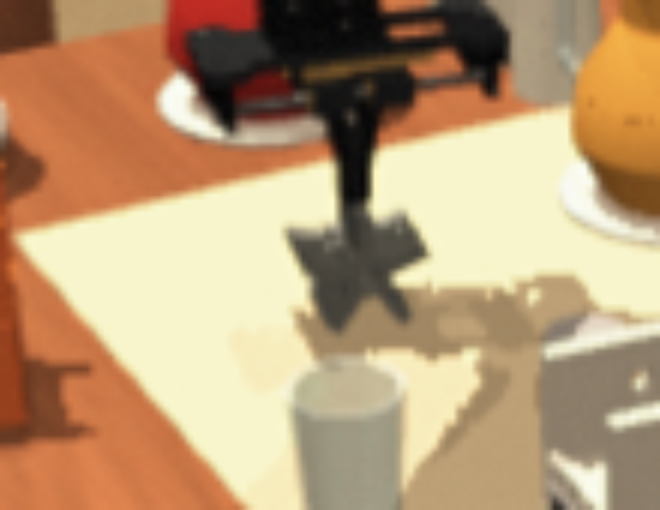

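View pics/w3.png

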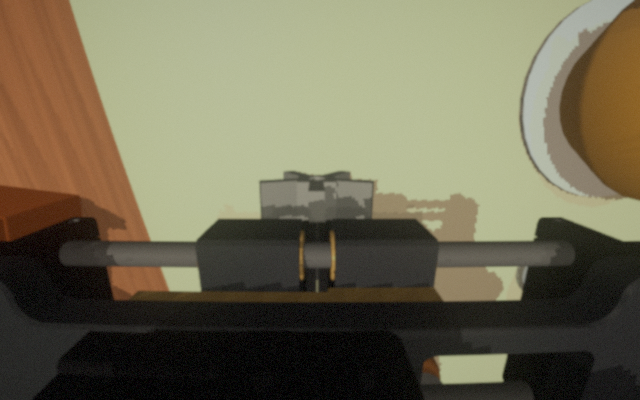

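Run:
```python
from h import *
s=dict(np.load('pics/d3.npz'));g=dict(np.load('pics/s3.npz'))
for z in(55,79,100):print(z,w2pix(s,[511.6,358.8,z]),w2pix(g,[511.6,358.8,z]))
P=cloud(s)
print('side cols 275..283')
for r in range(145,186,2): print(r,[tuple(P[r,c].round(0).astype(int)) if np.isfinite(P[r,c,0]) else None for c in (277,279,281)])
b=cv2.resize(s['img'][140:190,250:310],None,fx=12,fy=12,interpolation=cv2.INTER_NEAREST);cv2.imwrite('pics/b4.png',cv2.convertScaleAbs(b[:,:,::-1],alpha=2))
```

```text
55 [278.46227758 168.78991236] [378.1242242  327.66266014]
79 [278.18016844 163.11626852] [379.44157541 322.32449601]
100 [277.93118787 158.0872546 ] [380.63793087 317.47070146]
side cols 275..283
145 [(np.int64(494), np.int64(323), np.int64(171)), (np.int64(504), np.int64(327), np.int64(167)), (np.int64(507), np.int64(316), np.int64(170))]
147 [(np.int64(493), np.int64(320), np.int64(164)), (np.int64(519), np.int64(360), np.int64(144)), (np.int64(508), np.int64(318), np.int64(161))]
149 [(np.int64(495), np.int64(325), np.int64(154)), (np.int64(519), np.int64(362), np.int64(135)), (np.int64(520), np.int64(345), np.int64(141))]
151 [(np.int64(506), np.int64(352), np.int64(133)), (np.int64(519), np.int64(362), np.int64(126)), (np.int64(521), np.int64(349), np.int64(131))]
153 [(np.int64(504), np.int64(349), np.int64(127)), (np.int64(513), np.int64(350), np.int64(124)), (np.int64(520), np.int64(347), np.int64(124))]
155 [(np.int64(504), np.int64(348), np.int64(119)), (np.int64(510), np.int64(345), np.int64(119)), (np.int64(519), np.int64(345), np.int64(116))]
157 [(np.int64(505), np.int
[... 1418 characters left out ...]
nt64(489), np.int64(326), np.int64(40)), (np.int64(500), np.int64(332), np.int64(35)), (np.int64(508), np.int64(332), np.int64(32))]
179 [(np.int64(494), np.int64(337), np.int64(26)), (np.int64(498), np.int64(329), np.int64(28)), (np.int64(505), np.int64(325), np.int64(28))]
181 [(np.int64(492), np.int64(335), np.int64(18)), (np.int64(501), np.int64(335), np.int64(16)), (np.int64(520), np.int64(359), np.int64(0))]
183 [(np.int64(489), np.int64(328), np.int64(14)), (np.int64(506), np.int64(348), np.int64(0)), (np.int64(514), np.int64(347), np.int64(-2))]
185 [(np.int64(492), np.int64(335), np.int64(1)), (np.int64(498), np.int64(331), np.int64(1)), (np.int64(506), np.int64(331), np.int64(-1))]
```

View pics/b4.png

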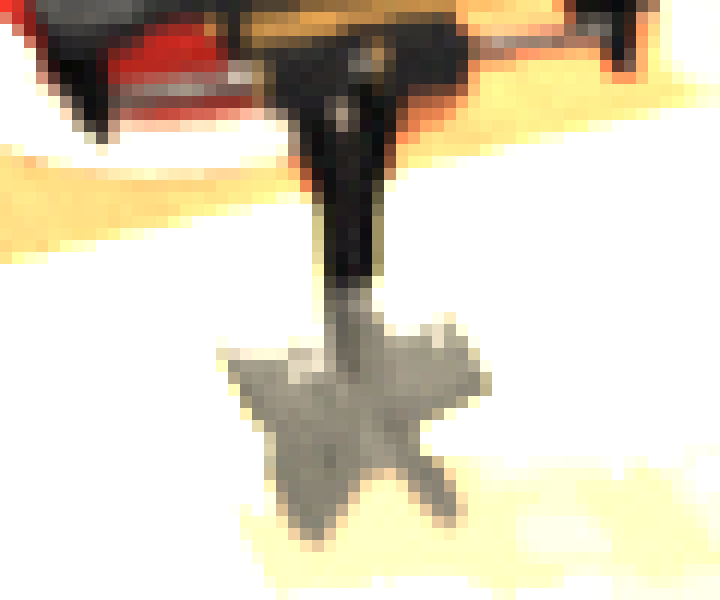

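Run:
```python
from h import *
for t,e in(('s2',[511.6,357.5,235.2]),('s3',[511.7,358.8,55]),('d3',[511.7,358.8,55]),('s1',[510.7,361.1,143.3]),('scene0',[291.3,581,198]),('side0',[291.3,581,198])):
    f=dict(np.load(f'pics/{t}.npz'));P=cloud(f).reshape(-1,3);C=f['img'].reshape(-1,3).astype(int)
    k=(np.hypot(P[:,0]-e[0],P[:,1]-e[1])<75)&(C.max(1)<45)&(P[:,2]>e[2]-10)&(P[:,2]<e[2]+150)
    q=P[k]; print(t,len(q),[(lo,int(((q[:,2]-e[2]>lo)&(q[:,2]-e[2]<=lo+5)).sum())) for lo in range(-10,70,5)], q[np.argmin(q[:,2])].round(0) if len(q) else '')
```

```text
s2 1377 [(-10, 0), (-5, 0), (0, 0), (5, 0), (10, 0), (15, 0), (20, 0), (25, 6), (30, 15), (35, 22), (40, 19), (45, 18), (50, 18), (55, 11), (60, 0), (65, 0)] [512. 367. 261.]
s3 970 [(-10, 0), (-5, 0), (0, 0), (5, 3), (10, 4), (15, 3), (20, 2), (25, 9), (30, 10), (35, 8), (40, 2), (45, 0), (50, 0), (55, 0), (60, 0), (65, 0)] [521. 380.  62.]
d3 348 [(-10, 0), (-5, 0), (0, 0), (5, 0), (10, 0), (15, 0), (20, 0), (25, 3), (30, 5), (35, 4), (40, 7), (45, 3), (50, 6), (55, 4), (60, 8), (65, 7)] [507. 349.  80.]
s1 1155 [(-10, 0), (-5, 0), (0, 0), (5, 0), (10, 0), (15, 0), (20, 0), (25, 6), (30, 21), (35, 19), (40, 15), (45, 13), (50, 9), (55, 11), (60, 12), (65, 3)] [471. 371. 170.]
scene0 2551 [(-10, 0), (-5, 0), (0, 0), (5, 0), (10, 0), (15, 0), (20, 1), (25, 32), (30, 39), (35, 41), (40, 39), (45, 39), (50, 32), (55, 26), (60, 16), (65, 19)] [279. 537. 222.]
side0 235 [(-10, 0), (-5, 0), (0, 0), (5, 0), (10, 0), (15, 0), (20, 0), (25, 3), (30, 9), (35, 14), (40, 9), (45, 13), (50, 11), (55, 6), (60, 10), (65, 8)] [316. 624. 227.]
```

The pictures disagree with the reported TCP. The black fingers end about 25 mm above it in every view: just over the vane top here, and at +25 mm with the hand empty. The fingers also shut fully without meeting the vane. I'll treat the true tips as reported z + 25.

```bash
python3 -m jog '{"grip":[0.6,0.6,0.6,0.6,0.6,0.6,0.6,0.6],"linear":[[0,0,0],[0,0,0],[0,0,0],[0,0,0],[0,0.013,0],[0,0.012,0],[0,0,0],[0,0,0]],"turn":[0,0,0,0,0,0,0,0]}' 45; python3 -m jog '{"grip":[1,1,1,1,1],"linear":[[0,0,0],[0,0,0],[0,0,0],[0,0,0],[0,0,0]],"turn":[0,0,0,0,0]}' 45
```

```text
time_s: 10.6
eef_pos: [511.7, 358.7, 29.8]
tool_rot: [[-0.19, -0.0, 0.982], [-0.982, -0.0, -0.19], [0.0, -1.0, -0.0]]
ft_force: [-0.1, 0.2, 0.1]
width: 0.4
time_s: 11.22
eef_pos: [511.8, 358.9, 30.1]
tool_rot: [[-0.19, 0.0, 0.982], [-0.982, 0.0, -0.19], [-0.0, -1.0, 0.0]]
ft_force: [0.6, 0.2, 0.4]
width: 0.11
```

```bash
python3 -m jog '{"grip":[1,1,1,1,1,1],"linear":[[0,-0.015,0],[0,-0.035,0],[0,-0.045,0],[0,-0.045,0],[0,-0.03,0],[0,0,0]],"turn":[0,0,0,0,0,-0.122]}' 45;  python3 - <<'E'
from h import *
plan([520.5,-13,200],-4)
E
```

```text
time_s: 11.98
eef_pos: [513.4, 359.8, 204.8]
tool_rot: [[-0.067, 0.006, 0.998], [-0.998, 0.005, -0.067], [-0.005, -1.0, 0.005]]
ft_force: [0.0, -0.5, -1.8]
width: 0.116
t 11.975 eef [513.4 359.8 204.8] yaw -3.82 shift mm [371.5   3.1  31.9] turn rad 0.0031 shift after turn [371.4   4.8  33. ]
```

```bash
python3 -m jog '{"grip":[1,1,1,1,1,1,1,1],"linear":[[0.025,0,0.003],[0.04,0,0.004],[0.045,0,0.005],[0.045,0,0.005],[0.045,0,0.005],[0.04,0,0.005],[0.025,0,0.004],[0,0,0]],"turn":[0,0,0,0,0,0,0,0]}' 45;  python3 - <<'E'
from h import *
plan([520.5,-13,200],-4)
f=snap('wrist','w5')
plan([520.5,-13,200],-4)
E
```

```text
time_s: 12.98
eef_pos: [523.9, 87.8, 200.1]
tool_rot: [[-0.077, -0.0, 0.997], [-0.997, -0.001, -0.077], [0.001, -1.0, -0.0]]
ft_force: [0.7, 0.2, -0.8]
width: 0.109
t 12.975 eef [523.9  87.8 200.1] yaw -4.44 shift mm [100.7   0.2   4.4] turn rad -0.0077 shift after turn [1.008e+02 1.000e-01 3.700e+00]
t 13.025 eef [523.7  90.3 200. ] yaw -4.25 shift mm [103.2  -0.    4.4] turn rad -0.0043 shift after turn [103.3   0.    4. ]
```

View pics/w5.png

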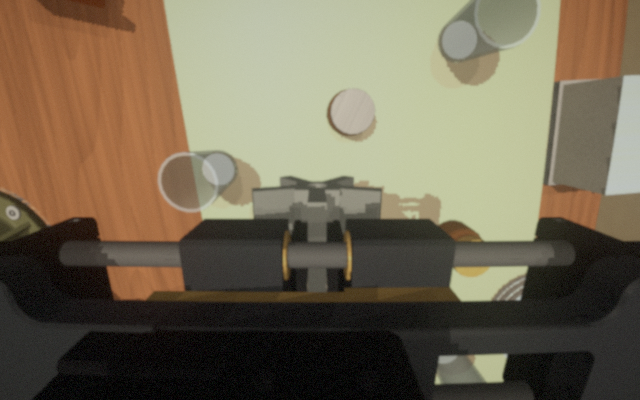

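Run:
```python
from h import *
from scipy.optimize import least_squares
B=[((0,0,35),(55,45,35)),((0,40,102.5),(55,5,32.5)),((0,-40,102.5),(55,5,32.5))]
def sdf(q):
    out=[]
    for c,h in B:
        d=np.abs(q-np.array(c))-np.array(h)
        out.append(np.linalg.norm(np.maximum(d,0),axis=1)+np.minimum(d.max(1),0))
    return np.min(out,0)
def loc(Q,p):
    c,s=np.cos(p[2]),np.sin(p[2]);x=Q[:,0]-p[0];y=Q[:,1]-p[1]
    return np.stack([c*x+s*y,-s*x+c*y,Q[:,2]],1)
A=[]
def fit(Q):
    p=np.array([520.5,-13,-.07])
    for tol in(12,8,6):
        L=loc(Q,p);k=(abs(sdf(L))<tol)&(L[:,2]>15)
        r=least_squares(lambda p:sdf(loc(Q[k],p)),p,loss='soft_l1',f_scale=1.5);p=r.x
    return p,k.sum(),np.abs(r.fun).mean()
for t in('scene0','side0','s1','s2','s3','d3'):
    f=dict(np.load(f'pics/{t}.npz'));Q=cloud(f).reshape(-1,3);Q=Q[np.isfinite(Q[:,0])&(np.hypot(Q[:,0]-520,Q[:,1]+13)<90)]
    p,n,e=fit(Q);print(t,p[:2].round(2),np.degrees(p[2]).round(2),n,round(e,2));A.append(Q)
p,n,e=fit(np.vstack([A[0],A[1]]));print('both',p[:2].round(2),np.degrees(p[2]).round(2),n,round(e,2))
for t,uv in(('scene0',(303,200)),('side0',(332,196))):
    print(t,pix2w(dict(np.load(f'pics/{t}.npz')),*uv,z=106.9))
# wheel in hand from w5: find hub/vanes
f=dict(np.load('pics/w5.npz'));P=cloud(f)
print([P[r,c].round(1).tolist() for r,c in((195,270),(195,290),(195,345),(195,365),(181,316),(190,255),(190,379),(212,262))])
```

```text
scene0 [519.55 -13.77] -4.74 2368 1.11
side0 [520.57 -12.75] -4.69 1806 1.7
s1 [519.49 -13.81] -4.84 2372 1.13
s2 [519.51 -13.84] -4.74 2359 1.13
s3 [519.48 -13.72] -4.81 2356 1.11
d3 [520.58 -12.79] -4.69 1809 1.76
both [520.18 -13.47] -4.72 4178 1.42
scene0 [520.88005514 -16.78167564 106.9       ]
side0 [531.08153032  -0.83077874 106.9       ]
[[497.8, 117.0, 221.6], [509.6, 115.0, 217.5], [544.0, 112.5, 217.9], [555.9, 112.6, 222.1], [522.6, 79.5, 1.1], [488.9, 120.7, 221.0], [565.0, 114.5, 219.6], [491.6, 106.6, 222.0]]
```

```bash
python3 -m jog '{"grip":[1,1,1,1,1,1],"linear":[[0.03,0,0.001],[0.04,0,0.001],[0.025,0,0.0015],[0.008,0,0],[0,0,0],[0,0,0]],"turn":[0.01,0,0,0,0,0]}' 45;  python3 - <<'E'
from h import *
plan([520.1,-13.3,101],-4.73)
E
```

```text
time_s: 13.78
eef_pos: [519.8, -8.8, 199.8]
tool_rot: [[-0.077, -0.0, 0.997], [-0.997, 0.001, -0.077], [-0.001, -1.0, -0.0]]
ft_force: [0.4, 1.0, -1.1]
width: 0.108
t 13.775 eef [519.8  -8.8 199.8] yaw -4.41 shift mm [ 4.5 98.8  0.6] turn rad 0.0055 shift after turn [ 4.5 98.8  0.6]
```

```bash
python3 -m jog '{"grip":[1,1,1],"linear":[[0.004,0.02,0.0005],[0,0.02,0],[0,0,0]],"turn":[0.005,0,0]}' 45;  python3 - <<'E'
from h import *
plan([520.1,-13.3,101],-4.73)
E
```

```text
time_s: 14.15
eef_pos: [518.8, -13.5, 158.5]
tool_rot: [[-0.083, -0.003, 0.997], [-0.997, -0.0, -0.083], [0.001, -1.0, -0.003]]
ft_force: [0.1, 0.2, -0.6]
width: 0.117
t 14.15 eef [518.8 -13.5 158.5] yaw -4.74 shift mm [-0.3 57.5  1.5] turn rad -0.0001 shift after turn [-0.3 57.5  1.3]
```

```bash
python3 -m jog '{"grip":[1,1,1,1,1],"linear":[[0,0.015,0.001],[0,0.02,0],[0,0.015,0],[0,0.006,0],[0,0,0]],"turn":[0,0,0,0,0]}' 45;  python3 - <<'E'
from h import *
plan([520.1,-13.3,100.5],-4.73)
print(get_obs()['ft_force'])
f=snap('scene','s6');g=snap('side','d6')
for t,F,(u,v,w,h) in(('a6',f,(305,200,100,100)),('b6',g,(332,195,80,80))):
    cv2.imwrite(f'pics/{t}.png',cv2.resize(F['img'][v-h//2:v+h//2,u-w//2:u+w//2,::-1],(400,400),interpolation=2))
cv2.imwrite('pics/m6.png',np.hstack([cv2.imread('pics/a6.png'),cv2.imread('pics/b6.png')]))
E
```

```text
time_s: 14.78
eef_pos: [520.9, -14.8, 103.8]
tool_rot: [[-0.084, -0.0, 0.996], [-0.996, -0.0, -0.084], [0.0, -1.0, -0.0]]
ft_force: [0.9, 0.5, -1.1]
width: 0.111
t 14.775 eef [520.9 -14.8 103.8] yaw -4.84 shift mm [-1.4  3.3 -1. ] turn rad -0.002 shift after turn [-1.4  3.3 -1. ]
[ 0.92953152  0.46241829 -1.06205016]
```

View pics/m6.png

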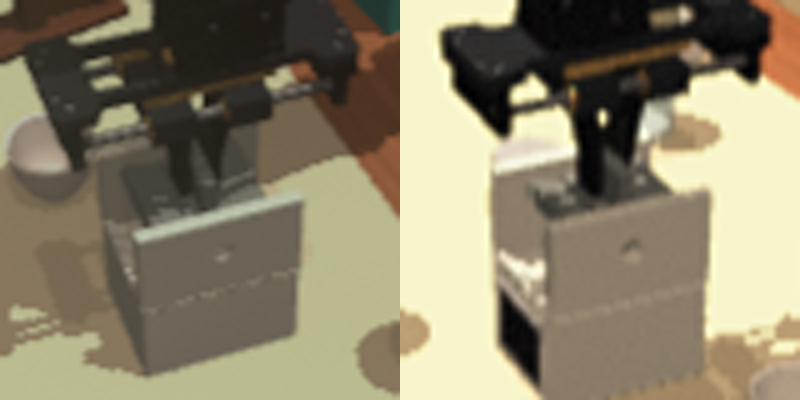

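```bash
python3 -m jog '{"grip":[1,1,1,1],"linear":[[-0.0014,0.0015,-0.001],[0,0.002,0],[0,0,0],[0,0,0]],"turn":[0,0,0,0]}' 45;  python3 - <<'E'
from h import *
plan([520.1,-13.3,100],-4.73)
E
```

```text
time_s: 15.38
eef_pos: [520.2, -13.4, 100.5]
tool_rot: [[-0.084, 0.0, 0.996], [-0.996, 0.0, -0.084], [-0.0, -1.0, 0.0]]
ft_force: [0.4, 0.9, -1.5]
width: 0.11
t 15.375 eef [520.2 -13.4 100.5] yaw -4.85 shift mm [-0.1  0.5 -0.1] turn rad -0.002 shift after turn [-0.1  0.5 -0.1]
```

```bash
python3 -m jog '{"grip":[1,0.9,0.7,0.6,0.6],"linear":[[0,0.001,0],[0,0,0],[0,0,0],[0,0,0],[0,-0.02,0]],"turn":[0,0,0,0,0]}' 10; python3 -m jog '{"grip":[0.4,0.2,0,0],"linear":[[0,-0.05,0],[0,-0.05,0],[0,-0.02,0],[0,0,0]],"turn":[0,0,0,0]}' 10;  python3 - <<'E'
from h import *
plan([575,-340,190],98.5)
E
```

```text
time_s: 16.0
eef_pos: [518.7, -13.4, 118.1]
tool_rot: [[-0.084, -0.003, 0.996], [-0.996, -0.001, -0.084], [0.001, -1.0, -0.003]]
ft_force: [0.7, -0.8, -0.0]
width: 0.351
time_s: 16.5
eef_pos: [521.2, -13.4, 240.9]
tool_rot: [[-0.084, 0.003, 0.996], [-0.996, 0.001, -0.084], [-0.001, -1.0, 0.003]]
ft_force: [-0.2, 0.3, -0.6]
width: 0.77
t 16.5 eef [521.2 -13.4 240.9] yaw -4.84 shift mm [321.   50.9  81. ] turn rad -1.8036 shift after turn [   4.9   50.9 -331. ]
```

```bash
python3 -m jog '{"grip":[0,0,0,0,0],"linear":[[0.04,0,0],[0.06,0,0],[0.03,0,0],[0,0,0],[0,0,0]],"turn":[0,0,0,0,0]}' 10;  python3 - <<'E'
from h import *
f=snap('wrist','w7');plan([575,-340,190],98.5)
E
```

```text
time_s: 17.12
eef_pos: [508.8, -141.6, 238.2]
tool_rot: [[-0.083, -0.002, 0.997], [-0.997, 0.001, -0.083], [-0.001, -1.0, -0.002]]
ft_force: [0.6, 0.5, -0.5]
width: 1.0
t 17.175 eef [ 509.  -141.1  238.4] yaw -4.72 shift mm [192.8  48.1  82.2] turn rad -1.8015 shift after turn [  35.9   48.4 -206.4]
```

View pics/w7.png

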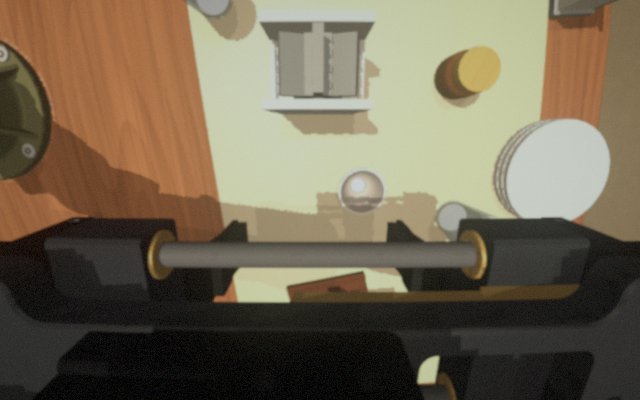

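```bash
cat >> h.py <<'E'
from scipy.optimize import least_squares
B=[((0,0,35),(55,45,35)),((0,40,102.5),(55,5,32.5)),((0,-40,102.5),(55,5,32.5))]
def sdf(q,B=B):
    out=[]
    for c,h in B:
        d=np.abs(q-np.array(c))-np.array(h)
        out.append(np.linalg.norm(np.maximum(d,0),axis=1)+np.minimum(d.max(1),0))
    return np.min(out,0)
def loc(Q,p):
    c,s=np.cos(p[2]),np.sin(p[2]);x=Q[:,0]-p[0];y=Q[:,1]-p[1]
    return np.stack([c*x+s*y,-s*x+c*y,Q[:,2]],1)
E
python3 - <<'E'
from h import *
f=dict(np.load('pics/w7.npz'));P=cloud(f)
Q=P[0:115,255:385].reshape(-1,3);Q=Q[np.isfinite(Q[:,0])]
p=np.array([520.1,-13.3,-.0825])
L=loc(Q,p)
top=(L[:,2]>128); 
print('cheek tops z',np.median(Q[top][:,2]),cv2.minAreaRect(Q[top][:,:2].astype(np.float32)))
# exclude wheel
k=top|((abs(L[:,1])>37))
q=Q[k]
for tol in(10,6,4):
    L=loc(q,p);kk=(abs(sdf(L))<tol)&(L[:,2]>15);r=least_squares(lambda p:sdf(loc(q[kk],p)),p,loss='soft_l1',f_scale=1.5);p=r.x
print('disp',p[:2],np.degrees(p[2]),kk.sum(),abs(r.fun).mean())
L=loc(Q,p);v=(abs(L[:,1])<33)&(L[:,2]>140)&(abs(L[:,0])<20)
print('vane',v.sum(),Q[v].mean(0),cv2.minAreaRect(L[v][:,:2].astype(np.float32)),L[v].mean(0))
v=(abs(L[:,1])<33.5)&(L[:,2]>105)&(abs(L[:,0])<45)
print('wheel',v.sum(),cv2.minAreaRect(L[v][:,:2].astype(np.float32)))
E
```

```text
cheek tops z 135.04403419581612 ((519.67626953125, -12.09634017944336), (91.03153228759766, 110.43974304199219), 85.26166534423828)
disp [519.77526217 -12.57470403] -4.725637851384557 3273 0.48270579547644665
vane 790 [520.45723013 -11.398849   148.69904709] ((0.6836423873901367, -0.16796493530273438), (60.53594207763672, 10.10855770111084), 89.75172424316406) [  0.58277751   1.22804142 148.69904709]
wheel 5219 ((0.9569664001464844, -0.2556438446044922), (60.70894241333008, 83.37458038330078), 89.49665832519531)
```

Run:
```python
from h import *
KB=[((0,0,0),(25,12,12)),((-85,0,0),(60,5,5))]
def L3(Q,p):
    c,s=np.cos(p[3]),np.sin(p[3]);x=Q[:,0]-p[0];y=Q[:,1]-p[1];z=Q[:,2]-p[2]
    a=c*x+s*y;b=-s*x+c*y;ct,st=np.cos(p[4]),np.sin(p[4])
    return np.stack([ct*a+st*z,b,-st*a+ct*z],1)
D={}
for t in('scene0','side0','s1','s2','s3','d3','d6','both'):
    if t=='both':Q=np.vstack([D['scene0'],D['side0']])
    else:
        f=dict(np.load(f'pics/{t}.npz'));Q=cloud(f).reshape(-1,3);Q=Q[np.isfinite(Q[:,0])];D[t]=Q
    p=np.array([575,-340,120,.15,np.radians(35)])
    for tol in(15,8,5,4):
        L=L3(Q,p);k=(abs(sdf(L,KB))<tol)&(L[:,0]>-22)
        r=least_squares(lambda q:sdf(L3(Q[k],np.r_[q,np.radians(35)]),KB),p[:4],loss='soft_l1',f_scale=1.5);p=np.r_[r.x,np.radians(35)]
    print(t,p[:3].round(1),np.degrees(p[3:]).round(1),k.sum(),abs(r.fun).mean().round(2))
    print('   tip',(p[:3]-145*np.array([np.cos(p[3])*np.cos(p[4]),np.sin(p[3])*np.cos(p[4]),np.sin(p[4])])).round(0))
```

```text
scene0 [ 571.  -340.7  116.4] [ 7.4 35. ] 154 1.01
   tip [ 453. -356.   33.]
side0 [ 572.5 -342.4  118.4] [ 7.2 35. ] 204 1.25
   tip [ 455. -357.   35.]
s1 [ 571.9 -340.7  116.5] [ 6.6 35. ] 155 1.07
   tip [ 454. -354.   33.]
s2 [ 571.5 -340.4  116.9] [ 7.6 35. ] 158 1.16
   tip [ 454. -356.   34.]
s3 [ 571.  -340.9  116.3] [ 6.4 35. ] 160 1.21
   tip [ 453. -354.   33.]
d3 [ 572.6 -342.4  118.1] [ 5.3 35. ] 202 1.06
   tip [ 454. -353.   35.]
d6 [ 572.9 -342.2  118.6] [ 6.8 35. ] 197 1.12
   tip [ 455. -356.   35.]
both [ 571.3 -341.7  117.3] [ 7.7 35. ] 362 1.27
   tip [ 454. -358.   34.]
```

```bash
cat >> h.py <<'E'
def rows(p,yaw,n,prof=None):
    o=get_obs();R=np.array(o['tool_rot']);e=np.array(o['eef_pos']);cur=np.degrees(np.arctan2(R[1,2],R[0,2]))
    a=(yaw-cur+180)%360-180; d=np.array(p)-e; w=np.ones(n)
    w[0]=w[-1]=.5; w/=w.sum()
    th=cur
    print('cur',cur,'turn/row',-np.radians(a)/n)
    out=[]
    for i in range(n):
        c=np.radians(th);z=np.array([np.cos(c),np.sin(c),0]);y=np.array([0,0,-1.]);x=np.cross(y,z)
        out.append((np.stack([x,y,z],1).T@(d*w[i])/1000).round(3).tolist());th+=a/n
    print(out)
E
python3 -c "
from h import *
rows([572,-341.5,160],97.4,10)"
```

```text
cur -4.715799039067999 turn/row -0.17822569115365985
[[0.011, 0.004, 0.004], [0.023, 0.009, 0.005], [0.023, 0.009, 0.001], [0.023, 0.009, -0.003], [0.022, 0.009, -0.007], [0.02, 0.009, -0.011], [0.018, 0.009, -0.015], [0.015, 0.009, -0.018], [0.012, 0.009, -0.02], [0.004, 0.004, -0.011]]
```

```bash
python3 -m jog '{"grip":[0,0,0,0,0,0,0,0,0,0],"linear":[[0.011,0.004,0.004],[0.023,0.009,0.005],[0.023,0.009,0.001],[0.023,0.009,-0.003],[0.022,0.009,-0.007],[0.02,0.009,-0.011],[0.018,0.009,-0.015],[0.015,0.009,-0.018],[0.012,0.009,-0.02],[0.004,0.004,-0.011]],"turn":[-0.178,-0.178,-0.178,-0.178,-0.178,-0.178,-0.178,-0.178,-0.178,-0.178]}' 25; python3 -m jog '{"grip":[0,0],"linear":[[0,0,0],[0,0,0]],"turn":[0,0]}'
python3 - <<'E'
from h import *
plan([572,-341.5,86],97.4)
f=snap('wrist','w8');g=snap('side','d8')
a=cv2.resize(g['img'][190:310,340:480,::-1],None,fx=3.3,fy=3.3)
cv2.imwrite('pics/m8.png',a)
E
```

```text
time_s: 18.42
eef_pos: [572.1, -341.7, 157.7]
tool_rot: [[0.991, -0.002, -0.132], [0.132, 0.001, 0.991], [-0.002, -1.0, 0.001]]
ft_force: [-0.0, -0.2, 0.3]
width: 1.0
time_s: 18.68
eef_pos: [572.1, -340.9, 159.2]
tool_rot: [[0.992, -0.0, -0.123], [0.123, 0.001, 0.992], [0.0, -1.0, 0.001]]
ft_force: [-0.5, 1.2, -0.7]
width: 0.997
t 18.675 eef [ 572.1 -340.9  159.2] yaw 97.08 shift mm [-0.2 73.2 -0.6] turn rad -0.0055 shift after turn [-0.2 73.2 -0.5]
```

View pics/m8.png

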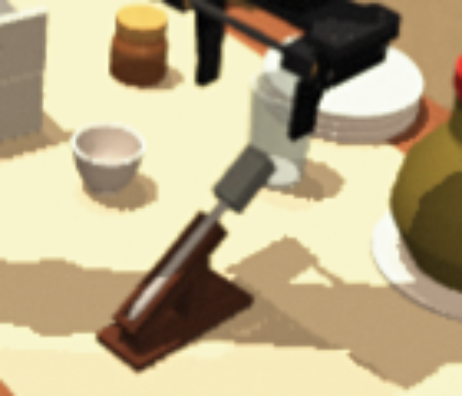

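View pics/w8.png

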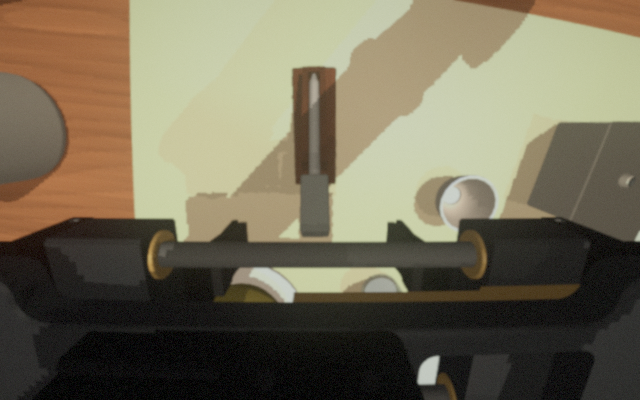

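```bash
python3 -m jog '{"grip":[0.2,0.4,0.4,0.4,0.4],"linear":[[0,0.02,-0.0005],[0,0.03,0],[0,0.023,0],[0,0,0],[0,0,0]],"turn":[-0.005,0,0,0,0]}' 20; python3 -m jog '{"grip":[1,1,1,1],"linear":[[0,0,0],[0,0,0],[0,0,0],[0,0,0]],"turn":[0,0,0,0]}' 20
```

```text
time_s: 19.4
eef_pos: [571.9, -343.2, 86.9]
tool_rot: [[0.992, 0.001, -0.129], [0.129, -0.0, 0.992], [0.001, -1.0, -0.0]]
ft_force: [0.4, 0.3, 0.1]
width: 0.621
time_s: 19.9
eef_pos: [571.8, -343.2, 86.7]
tool_rot: [[0.992, 0.001, -0.129], [0.129, -0.0, 0.992], [0.001, -1.0, -0.0]]
ft_force: [-0.1, 0.0, 0.9]
width: 0.273
```

```bash
python3 -m jog '{"grip":[1,1,1,1],"linear":[[0,-0.015,0],[0,-0.03,0],[0,-0.03,0],[0,-0.015,0]],"turn":[0,0,0,0]}' 20;python3 -c "
from h import *
print(get_obs()['width'])
rows([496,-238,170],-4.73,10)"
```

```text
time_s: 20.4
eef_pos: [572.4, -343.8, 179.3]
tool_rot: [[0.992, 0.003, -0.129], [0.129, -0.001, 0.992], [0.003, -1.0, -0.002]]
ft_force: [0.2, -0.2, -1.0]
width: 0.275
0.2752568495325484
cur 97.42199809776564 turn/row 0.1782888704296995
[[-0.003, 0.001, 0.006], [-0.009, 0.001, 0.011], [-0.011, 0.001, 0.01], [-0.012, 0.001, 0.007], [-0.014, 0.001, 0.005], [-0.014, 0.001, 0.003], [-0.015, 0.001, 0.0], [-0.014, 0.001, -0.002], [-0.014, 0.001, -0.005], [-0.006, 0.001, -0.004]]
```

```bash
python3 -m jog '{"grip":[1,1,1,1,1,1,1,1,1,1],"linear":[[-0.003,0.001,0.006],[-0.009,0.001,0.011],[-0.011,0.001,0.01],[-0.012,0.001,0.007],[-0.014,0.001,0.005],[-0.014,0.001,0.003],[-0.015,0.001,0],[-0.014,0.001,-0.002],[-0.014,0.001,-0.005],[-0.006,0.001,-0.004]],"turn":[0.178,0.178,0.178,0.178,0.178,0.178,0.178,0.178,0.178,0.178]}' 20; python3 -m jog '{"grip":[1,1],"linear":[[0,0.02,0],[0,0.02,0]],"turn":[0,0]}'
python3 - <<'E'
from h import *
plan([496,-238,60],-4.73)
f=snap('wrist','w9');g=snap('side','d9')
a=cv2.resize(g['img'][150:310,300:480,::-1],None,fx=3.3,fy=3.3)
cv2.imwrite('pics/m9.png',a)
E
```

```text
time_s: 21.65
eef_pos: [495.0, -236.6, 166.3]
tool_rot: [[-0.085, -0.001, 0.996], [-0.996, 0.001, -0.085], [-0.001, -1.0, -0.001]]
ft_force: [0.4, 0.3, -0.4]
width: 0.274
time_s: 21.9
eef_pos: [495.6, -237.3, 126.2]
tool_rot: [[-0.079, 0.001, 0.997], [-0.997, 0.0, -0.079], [-0.0, -1.0, 0.0]]
ft_force: [-0.6, -0.6, -1.7]
width: 0.276
t 21.9 eef [ 495.6 -237.3  126.2] yaw -4.53 shift mm [ 0.7 66.2  0.4] turn rad 0.0034 shift after turn [ 0.7 66.2  0.5]
```

View pics/m9.png

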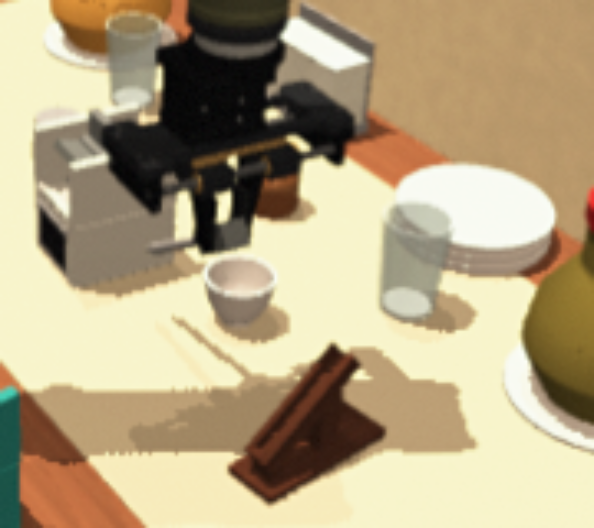

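View pics/w9.png

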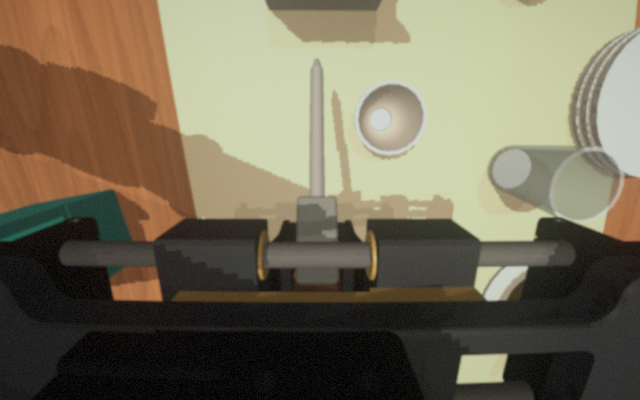

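```bash
cat >> h.py <<'E'
def axle(f,rows_=(52,285),cols=(285,350),zmin=None):
    """rod line fit from wrist picture, returns points on rod top along tool -x"""
    o=get_obs();R=np.array(o['tool_rot']);e=np.array(o['eef_pos'])
    P=cloud(f)[rows_[0]:rows_[1],cols[0]:cols[1]].reshape(-1,3);P=P[np.isfinite(P[:,0])]
    T=(P-e)@R  # tool coords
    u=-T[:,0];k=(abs(T[:,2])<9)&(u>35)&(u<150)&(-T[:,1]>-80)&(-T[:,1]<70)
    if zmin is not None:k&=P[:,2]>zmin
    u,h,w=u[k],-T[k,1],T[k,2]
    for _ in range(4):   # bins: top ridge
        pass
    b=[];
    for lo in range(40,150,8):
        m=(u>=lo)&(u<lo+8)
        if m.sum()>8: b.append((lo+4,np.percentile(h[m],80),np.mean([w[m].min(),w[m].max()]),m.sum()))
    b=np.array(b);print(b.round(1).tolist(),'umax',u.max().round(1))
    g=b[(b[:,0]<124)]
    a=np.polyfit(g[:,0],g[:,1],1);c=np.polyfit(g[:,0],g[:,2],1)
    print('pitch deg',np.degrees(np.arctan(a[0])).round(2),'top h at u=0',a[1].round(1),'yaw deg',np.degrees(np.arctan(c[0])).round(2),'w0',c[1].round(2))
E
python3 - <<'E'
from h import *
axle(dict(np.load('pics/w9.npz')))
E
```

```text
[[44.0, 8.0, 1.8, 199.0], [52.0, 2.4, 1.8, 191.0], [60.0, -3.2, 2.2, 168.0], [68.0, -8.4, 2.2, 168.0], [76.0, -14.2, 2.2, 153.0], [84.0, -19.7, 2.2, 149.0], [92.0, -25.3, 1.9, 139.0], [100.0, -30.9, 1.9, 131.0], [108.0, -36.6, 1.9, 126.0], [116.0, -42.5, 1.9, 57.0]] umax 120.2
pitch deg -34.92 top h at u=0 38.8 yaw deg -0.05 w0 2.07
```

```bash
python3 -m jog '{"grip":[1,1,1,1,1,1,1],"linear":[[0,0.03,0],[0,0.03,0],[0.003,0.012,0],[0.003,0.012,0],[0.002,0.012,0],[0.001,0.012,0],[0,0,0]],"turn":[0,0,0,0,0,0,0]}' 6
python3 - <<'E'
from h import *
f=snap('wrist','w10');axle(f)
E
```

```text
time_s: 22.88
eef_pos: [494.3, -246.2, 17.5]
tool_rot: [[-0.08, -0.002, 0.997], [-0.997, 0.001, -0.08], [-0.0, -1.0, -0.002]]
ft_force: [0.1, 0.0, -1.3]
width: 0.277
[[44.0, 20.9, -0.1, 309.0], [52.0, 18.2, 0.3, 312.0], [60.0, 15.5, -0.0, 319.0], [68.0, 12.9, -0.1, 329.0], [76.0, 10.0, -0.1, 327.0], [84.0, 7.5, -0.1, 331.0], [92.0, 4.7, -0.1, 327.0], [100.0, 2.0, -0.1, 329.0], [108.0, -0.4, -0.1, 332.0], [116.0, -3.1, 0.2, 130.0]] umax 117.1
pitch deg -18.48 top h at u=0 35.6 yaw deg -0.01 w0 0.01
```

View pics/w10.png

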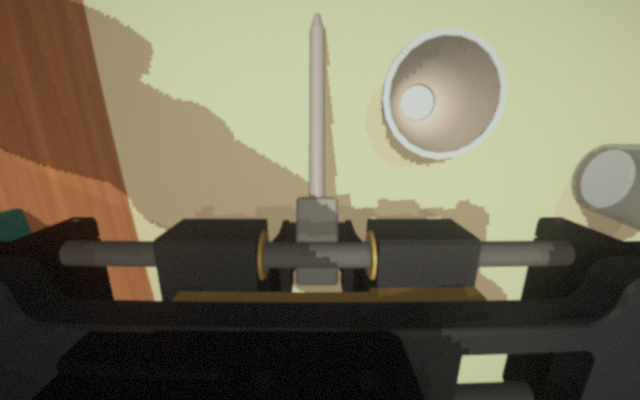

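```bash
python3 -m jog '{"grip":[1,1,1,1],"linear":[[0,0.012,0],[0,0.01,0],[0,0.006,0],[0,0.004,0]],"turn":[0,0,0,0]}' 6; python3 -m jog '{"grip":[1,1,1],"linear":[[0,0.002,0],[0,0.001,0],[0,0,0]],"turn":[0,0,0]}' 6
python3 - <<'E'
from h import *
f=snap('wrist','w11');axle(f,rows_=(0,285))
E
```

```text
time_s: 23.42
eef_pos: [494.7, -246.5, -14.1]
tool_rot: [[-0.079, -0.001, 0.997], [-0.997, 0.0, -0.079], [-0.0, -1.0, -0.001]]
ft_force: [-0.4, -0.2, 1.2]
width: 0.276
time_s: 23.8
eef_pos: [495.0, -246.5, -16.5]
tool_rot: [[-0.079, 0.0, 0.997], [-0.997, 0.0, -0.079], [-0.0, -1.0, 0.0]]
ft_force: [-0.7, -0.3, 0.3]
width: 0.272
[[44.0, 32.3, -0.0, 399.0], [52.0, 31.8, -0.2, 410.0], [60.0, 31.3, 0.0, 430.0], [68.0, 30.6, 0.0, 447.0], [76.0, 30.2, 0.0, 452.0], [84.0, 29.4, 0.0, 474.0], [92.0, 28.9, 0.0, 466.0], [100.0, 28.4, -0.2, 483.0], [108.0, 27.8, 0.0, 514.0], [116.0, 27.2, 0.0, 522.0], [124.0, 26.6, -0.0, 528.0], [132.0, 25.8, 0.0, 369.0]] umax 135.8
pitch deg -4.11 top h at u=0 35.5 yaw deg 0.03 w0 -0.07
```

```bash
python3 -m jog '{"grip":[1,1,1,1,1],"linear":[[0,0.001,0],[0,0.001,0],[0,0.001,0],[0,0,0],[0,0,0]],"turn":[0,0,0,0,0]}' 6
python3 - <<'E'
from h import *
f=snap('wrist','w12');axle(f,rows_=(0,285))
E
```

```text
time_s: 24.48
eef_pos: [495.1, -247.3, -19.3]
tool_rot: [[-0.08, 0.001, 0.997], [-0.997, -0.001, -0.08], [0.001, -1.0, 0.001]]
ft_force: [-1.5, -1.7, 3.2]
width: 0.275
[[44.0, 35.6, 0.2, 409.0], [52.0, 35.5, -0.0, 435.0], [60.0, 35.6, -0.0, 444.0], [68.0, 35.5, -0.0, 466.0], [76.0, 35.4, -0.0, 477.0], [84.0, 35.1, -0.0, 475.0], [92.0, 35.1, 0.0, 501.0], [100.0, 35.0, -0.0, 529.0], [108.0, 35.0, -0.0, 540.0], [116.0, 35.0, -0.0, 570.0], [124.0, 35.0, -0.0, 565.0], [132.0, 21.5, -0.0, 183.0]] umax 134.5
pitch deg -0.59 top h at u=0 36.1 yaw deg -0.07 w0 0.1
```

```bash
python3 -m jog '{"grip":[1,1,1,1,1,1,1],"linear":[[0,0,0],[0,0,0],[0,-0.02,0],[0,-0.03,0],[0,-0.03,0],[0,-0.016,0],[0,0,0]],"turn":[0,0,0,0,0,0.004,0]}' 40; python3 -m jog '{"grip":[1,1],"linear":[[0,0,0],[0,0,0]],"turn":[0,0]}' 40;  python3 - <<'E'
from h import *
f=snap('wrist','w13');axle(f,rows_=(0,285))
R=np.radians(-4.73);yv=np.array([-np.sin(R),np.cos(R),0])
plan(np.array([519.8,-12.6,76.6])-200*yv,-4.73)
E
```

```text
time_s: 25.4
eef_pos: [495.8, -246.1, 77.5]
tool_rot: [[-0.083, 0.002, 0.997], [-0.997, 0.0, -0.083], [-0.001, -1.0, 0.002]]
ft_force: [0.7, 0.1, -0.6]
width: 0.273
time_s: 25.65
eef_pos: [494.1, -246.1, 75.3]
tool_rot: [[-0.083, -0.002, 0.997], [-0.997, 0.001, -0.083], [-0.0, -1.0, -0.002]]
ft_force: [-0.1, -0.6, -2.1]
width: 0.272
[[44.0, 35.7, 0.1, 276.0], [52.0, 35.6, 0.1, 282.0], [60.0, 35.5, 0.1, 287.0], [68.0, 35.4, 0.1, 290.0], [76.0, 35.3, 0.1, 310.0], [84.0, 35.2, 1.9, 321.0], [92.0, 35.1, 1.9, 320.0], [100.0, 35.0, 1.9, 329.0], [108.0, 35.1, 1.9, 342.0], [116.0, 34.7, 1.8, 361.0], [124.0, 34.8, 1.9, 356.0], [132.0, 34.1, 1.6, 54.0], [148.0, -74.2, -0.0, 14.0]] umax 149.6
pitch deg -0.7 top h at u=0 36.2 yaw deg 1.95 w0 -1.77
t 25.7 eef [ 494.2 -246.2   75.4] yaw -4.79 shift mm [-35.   -1.2   6.2] turn rad -0.001 shift after turn [-35.   -1.2   6.3]
```

View pics/w13.png

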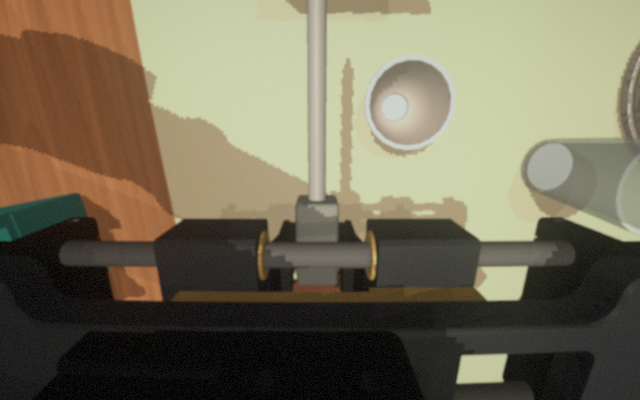

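```bash
cat >> h.py <<'E'
def axle2(f,o,r0=0):
    R=np.array(o['tool_rot']);e=np.array(o['eef_pos'])
    P=cloud(f)[r0:300,270:365].reshape(-1,3);P=P[np.isfinite(P[:,0])]
    T=(P-e)@R;u=-T[:,0];h=-T[:,1];w=T[:,2]
    k=(h>28)&(h<60)&(abs(w)<20)&(u<150);u,h,w=u[k],h[k],w[k];b=[]
    for lo in range(6,146,5):
        m=(u>=lo)&(u<lo+5)
        if m.sum()>5:b.append([lo+2.5,np.percentile(h[m],85),(np.percentile(w[m],3)+np.percentile(w[m],97))/2,np.ptp(np.percentile(w[m],[3,97])),m.sum()])
    b=np.array(b);print(b.round(1).tolist())
    g=b[(b[:,0]>35)&(b[:,0]<128)]
    a=np.polyfit(g[:,0],g[:,1]-5,1);c=np.polyfit(g[:,0],g[:,2],1)
    for uu in(0,80,140):print('u',uu,'axis h',np.polyval(a,uu).round(2),'w',np.polyval(c,uu).round(2))
    return a,c
E
python3 - <<'E'
from h import *
o=get_obs();axle2(dict(np.load('pics/w13.npz')),o)
o['eef_pos']=[495.1,-247.3,-19.3];axle2(dict(np.load('pics/w12.npz')),o)
E
```

```text
[[8.5, 47.4, 0.1, 32.5, 630.0], [13.5, 47.2, -0.0, 38.8, 644.0], [18.5, 43.5, 0.2, 22.4, 386.0], [23.5, 43.5, 0.2, 22.3, 388.0], [28.5, 42.4, 0.1, 21.3, 442.0], [33.5, 35.9, 0.2, 9.7, 154.0], [38.5, 35.9, 0.2, 9.6, 159.0], [43.5, 36.0, 0.2, 9.5, 158.0], [48.5, 35.7, 0.2, 9.5, 164.0], [53.5, 35.8, 0.2, 9.4, 167.0], [58.5, 35.8, 0.2, 9.3, 163.0], [63.5, 35.7, 0.2, 9.2, 178.0], [68.5, 35.5, 0.2, 9.1, 174.0], [73.5, 35.6, 0.2, 9.1, 171.0], [78.5, 35.4, -0.1, 9.6, 190.0], [83.5, 35.4, -0.1, 9.5, 193.0], [88.5, 35.3, -0.1, 9.5, 198.0], [93.5, 35.3, -0.1, 9.4, 193.0], [98.5, 35.3, -0.1, 9.3, 200.0], [103.5, 35.2, -0.1, 9.2, 203.0], [108.5, 35.1, 0.1, 9.6, 208.0], [113.5, 35.1, 0.2, 9.6, 217.0], [118.5, 35.0, 0.2, 9.6, 219.0], [123.5, 34.9, 0.2, 9.5, 213.0], [128.5, 34.7, 0.2, 9.5, 136.0]]
u 0 axis h 31.42 w 0.24
u 80 axis h 30.46 w 0.1
u 140 axis h 29.74 w -0.0
[[8.5, 47.6, 0.2, 32.7, 657.0], [13.5, 47.1, -0.0, 38.9, 616.0], [18.5, 43.8, 0.1, 22.4, 380.0], [23.5, 43.8, 0.1, 22.3, 385.0], [28.5, 42.7, 0.1, 21.1, 444.0], [33.5, 36.2, -0.2, 9.1, 145.0], [38.5, 36.4, 0.1, 9.6, 161.0], [43.5, 36.2, 0.1, 9.5, 164.0], [48.5, 35.9, 0.0, 9.4, 165.0], [53.5, 36.1, 0.0, 9.4, 164.0], [58.5, 36.0, 0.0, 9.3, 167.0], [63.5, 36.0, -0.0, 9.2, 175.0], [68.5, 36.0, -0.0, 9.2, 183.0], [73.5, 35.8, -0.3, 9.6, 180.0], [78.5, 35.7, -0.4, 9.6, 185.0], [83.5, 35.5, -0.4, 9.5, 189.0], [88.5, 35.6, -0.4, 9.4, 195.0], [93.5, 35.7, -0.4, 9.3, 194.0], [98.5, 35.6, -0.4, 9.3, 203.0], [103.5, 35.4, -0.4, 9.2, 198.0], [108.5, 35.5, -0.4, 9.1, 201.0], [113.5, 35.4, -0.3, 9.4, 215.0], [118.5, 35.2, -0.2, 9.5, 222.0], [123.5, 35.3, -0.3, 9.7, 225.0], [128.5, 35.2, -0.5, 10.0, 133.0]]
u 0 axis h 31.66 w 0.3
u 80 axis h 30.75 w -0.2
u 140 axis h 30.07 w -0.58
```

```bash
python3 -m jog '{"grip":[1,1,1,1],"linear":[[-0.01,-0.001,0.004],[-0.01,0,0.0022],[0,0,0],[0,0,0]],"turn":[0,0,0,0]}' 40;  python3 - <<'E'
from h import *
R=np.radians(-4.73);yv=np.array([-np.sin(R),np.cos(R),0])
plan(np.array([519.8,-12.6,76.6])-200*yv,-4.73)
f=snap('side','d14');o=get_obs();plan(np.array([519.8,-12.6,76.6])-200*yv,-4.73)
c=np.array([519.8,-12.6,106.9])
print('hole',w2pix(f,c-45*yv),'nose pred',w2pix(f,np.array(o['eef_pos'])+[0,0,30]+150*yv),'shoulder',w2pix(f,np.array(o['eef_pos'])+[0,0,31.2]+30*yv))
im=cv2.resize(f['img'][160:260,290:390,::-1],None,fx=6,fy=6,interpolation=2)
cv2.imwrite('pics/m14.png',im)
E
```

```text
time_s: 26.2
eef_pos: [502.8, -227.1, 77.5]
tool_rot: [[-0.083, 0.0, 0.997], [-0.997, -0.0, -0.083], [0.0, -1.0, 0.0]]
ft_force: [0.9, -0.7, -0.8]
width: 0.268
t 26.2 eef [ 502.8 -227.1   77.5] yaw -4.75 shift mm [-15.1   0.9  -0.8] turn rad -0.0004 shift after turn [-15.1   0.9  -0.7]
t 26.25 eef [ 502.7 -227.3   77.5] yaw -4.79 shift mm [-15.4   0.9  -0.7] turn rad -0.001 shift after turn [-15.4   0.9  -0.7]
hole [337.45898236 205.13337704] nose pred [340.74976302 208.04117651] shoulder [360.54258668 227.65912961]
```

View pics/m14.png

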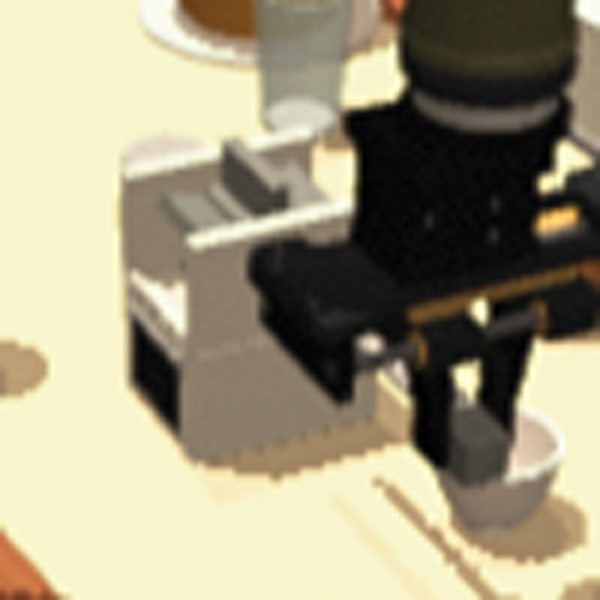

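```bash
python3 -m jog '{"grip":[1,1,1,1,1,1],"linear":[[-0.01,0.0006,-0.0007],[-0.01,0,0],[-0.008,0,0],[-0.008,0,0],[-0.004,0,0],[0,0,0]],"turn":[0,0,0,0,0,0]}' 40;  python3 - <<'E'
from h import *
R=np.radians(-4.73);yv=np.array([-np.sin(R),np.cos(R),0])
plan(np.array([519.8,-12.6,76.6])-100*yv,-4.73)
o=get_obs();print(o['ft_force'],o['wrist_torque'])
f=snap('wrist','w15');axle2(f,o)
E
```

```text
time_s: 27.0
eef_pos: [505.5, -186.8, 76.9]
tool_rot: [[-0.083, 0.0, 0.997], [-0.997, 0.0, -0.083], [-0.0, -1.0, 0.0]]
ft_force: [1.3, -0.5, -0.6]
width: 0.273
t 27.0 eef [ 505.5 -186.8   76.9] yaw -4.75 shift mm [-74.8   0.3  -0.2] turn rad -0.0003 shift after turn [-74.8   0.3  -0.1]
[ 1.25621323 -0.49039301 -0.57335615] [-0.16904119  0.1088373  -0.05057371]
[[8.5, 47.7, 0.4, 32.7, 675.0], [13.5, 46.9, -0.1, 38.8, 610.0], [18.5, 43.7, 0.3, 22.4, 379.0], [23.5, 43.7, 0.3, 22.4, 396.0], [28.5, 42.5, 0.2, 20.8, 431.0], [33.5, 36.1, 0.3, 9.7, 151.0], [38.5, 36.1, 0.4, 9.6, 156.0], [43.5, 36.0, 0.3, 9.5, 168.0], [48.5, 35.9, 0.4, 9.4, 160.0], [53.5, 36.0, 0.3, 9.4, 165.0], [58.5, 35.8, 0.3, 9.3, 177.0], [63.5, 35.8, 0.3, 9.2, 161.0], [68.5, 35.7, 0.3, 9.1, 180.0], [73.5, 35.7, 0.2, 9.4, 184.0], [78.5, 35.5, 0.0, 9.6, 183.0], [83.5, 35.5, 0.0, 9.5, 192.0], [88.5, 35.4, 0.0, 9.4, 193.0], [93.5, 35.4, 0.0, 9.4, 196.0], [98.5, 35.3, 0.1, 9.3, 195.0], [103.5, 35.3, 0.1, 9.2, 200.0], [108.5, 35.4, 0.1, 9.2, 207.0], [113.5, 35.1, 0.3, 9.6, 218.0], [118.5, 35.0, 0.3, 9.6, 217.0], [123.5, 35.0, 0.3, 9.5, 222.0], [128.5, 34.3, -0.2, 36.8, 283.0]]
u 0 axis h 31.58 w 0.38
u 80 axis h 30.56 w 0.22
u 140 axis h 29.8 w 0.1
```

View pics/w15.png

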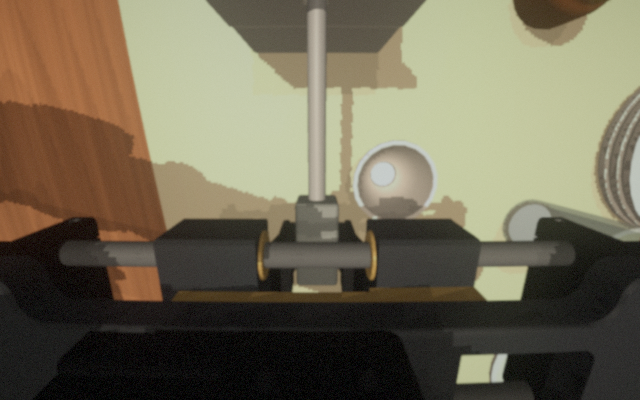

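```bash
python3 -m jog '{"grip":[1,1,1,1,1,1],"linear":[[-0.008,0,0],[-0.008,0,0],[-0.008,0,0],[-0.008,0,0],[-0.008,0,0],[0,0,0]],"turn":[0,0,0,0,0,0]}' 40;  python3 - <<'E'
from h import *
R=np.radians(-4.73);yv=np.array([-np.sin(R),np.cos(R),0])
plan(np.array([519.8,-12.6,76.6])-75*yv,-4.73)
o=get_obs();print(o['ft_force'],o['wrist_torque'],o['width'])
E
```

```text
time_s: 27.8
eef_pos: [509.0, -146.3, 76.8]
tool_rot: [[-0.082, 0.0, 0.997], [-0.997, 0.0, -0.082], [-0.0, -1.0, 0.0]]
ft_force: [0.9, 0.4, -0.3]
width: 0.276
t 27.8 eef [ 509.  -146.3   76.8] yaw -4.7 shift mm [-59.2   0.3  -0.2] turn rad 0.0006 shift after turn [-59.2   0.2  -0.2]
[ 0.90776419  0.40896827 -0.31385694] [-0.16752406  0.11215469 -0.00386104] 0.27610667463350835
```

```bash
python3 -m jog '{"grip":[1,1,1,1,1,1],"linear":[[-0.008,0,0],[-0.008,0,0],[-0.008,0,0],[-0.008,0,0],[-0.008,0,0],[0,0,0]],"turn":[0,0,0,0,0,0]}' 40;  python3 - <<'E'
from h import *
R=np.radians(-4.73);yv=np.array([-np.sin(R),np.cos(R),0])
plan(np.array([519.8,-12.6,76.6])-75*yv,-4.73)
o=get_obs();print(o['ft_force'],o['wrist_torque'],o['width'])
f=snap('wrist','w16');axle2(f,o)
E
```

```text
time_s: 28.55
eef_pos: [512.2, -106.5, 76.8]
tool_rot: [[-0.082, 0.0, 0.997], [-0.997, 0.0, -0.082], [-0.0, -1.0, -0.0]]
ft_force: [-0.2, -0.0, -0.6]
width: 0.27
t 28.55 eef [ 512.2 -106.5   76.8] yaw -4.7 shift mm [-19.2   0.2  -0.2] turn rad 0.0006 shift after turn [-19.2   0.2  -0.2]
[-0.17308211 -0.01363727 -0.63166616] [-0.08231319  0.00790075  0.04087361] 0.27041439393821826
[[8.5, 47.9, 0.3, 32.7, 655.0], [13.5, 46.7, -0.0, 38.7, 616.0], [18.5, 43.7, 0.3, 22.4, 381.0], [23.5, 43.7, 0.4, 22.3, 400.0], [28.5, 42.4, 0.1, 21.0, 431.0], [33.5, 36.2, 0.2, 9.3, 154.0], [38.5, 36.0, 0.3, 9.6, 159.0], [43.5, 36.2, 0.4, 9.5, 144.0], [48.5, 58.8, 0.1, 37.2, 340.0], [53.5, 58.7, 0.0, 37.5, 948.0], [58.5, 58.5, 0.1, 37.6, 971.0], [63.5, 44.4, -0.1, 38.3, 285.0], [68.5, 44.4, 0.1, 38.5, 535.0], [73.5, 44.3, -0.1, 38.6, 566.0], [78.5, 44.3, -0.1, 38.3, 569.0], [83.5, 44.3, -0.0, 38.1, 589.0], [88.5, 44.3, 0.1, 38.3, 598.0], [93.5, 44.3, -0.1, 38.5, 608.0], [98.5, 44.3, -0.0, 38.3, 633.0], [103.5, 44.3, 0.0, 38.4, 626.0], [108.5, 44.3, 0.0, 38.3, 657.0], [113.5, 44.4, -0.0, 38.3, 667.0], [118.5, 44.3, 0.1, 38.5, 664.0], [123.5, 44.3, -0.1, 38.1, 361.0], [128.5, 32.3, 0.1, 38.5, 180.0]]
u 0 axis h 44.34 w 0.25
u 80 axis h 40.84 w 0.04
u 140 axis h 38.21 w -0.12
```

View pics/w16.png

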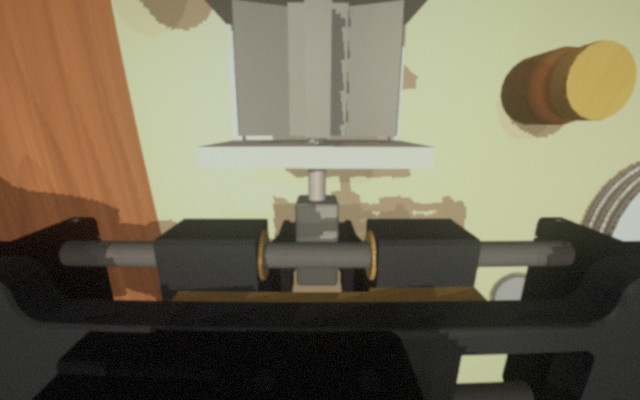

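```bash
python3 -m jog '{"grip":[1,1,1,1],"linear":[[-0.007,0,0],[-0.007,0,0],[-0.003,0,0],[0,0,0]],"turn":[0,0,0,0]}' 40; python3 -m jog '{"grip":[1,1,1],"linear":[[-0.0015,0,0],[-0.0015,0,0],[0,0,0]],"turn":[0,0,0]}' 40; python3 -m jog '{"grip":[1,1],"linear":[[-0.0015,0,0],[0,0,0]],"turn":[0,0]}' 40
```

```text
time_s: 29.1
eef_pos: [513.5, -90.2, 76.8]
tool_rot: [[-0.083, 0.0, 0.997], [-0.997, 0.0, -0.083], [-0.0, -1.0, 0.0]]
ft_force: [-0.8, 0.4, -0.9]
width: 0.268
time_s: 29.48
eef_pos: [513.8, -87.5, 76.9]
tool_rot: [[-0.083, 0.0, 0.997], [-0.997, 0.0, -0.083], [-0.0, -1.0, 0.0]]
ft_force: [-0.1, -0.3, -0.7]
width: 0.275
time_s: 29.72
eef_pos: [513.9, -85.9, 76.8]
tool_rot: [[-0.083, 0.0, 0.997], [-0.997, 0.0, -0.083], [-0.0, -1.0, -0.0]]
ft_force: [1.0, -0.1, -1.9]
width: 0.274
```

```bash
python3 -m jog '{"grip":[1,1],"linear":[[-0.001,0,0],[0,0,0]],"turn":[0,0]}' 40; python3 -m jog '{"grip":[1,1],"linear":[[-0.001,0,0],[0,0,0]],"turn":[0,0]}' 40
python3 - <<'E'
from h import *
o=get_obs();f=snap('wrist','w17');axle2(f,o)
cv2.imwrite('pics/m17.png',cv2.resize(f['img'][60:260,200:440,::-1],None,fx=3,fy=3,interpolation=2))
E
```

```text
time_s: 29.98
eef_pos: [514.0, -85.0, 76.9]
tool_rot: [[-0.083, 0.0, 0.997], [-0.997, 0.0, -0.083], [-0.0, -1.0, 0.0]]
ft_force: [1.0, -0.1, -1.9]
width: 0.271
time_s: 30.22
eef_pos: [514.0, -84.9, 76.9]
tool_rot: [[-0.084, 0.0, 0.996], [-0.996, -0.001, -0.084], [0.001, -1.0, 0.0]]
ft_force: [0.5, -3.6, -0.6]
width: 0.27
[[8.5, 47.9, 0.4, 32.8, 657.0], [13.5, 46.5, -0.0, 38.9, 618.0], [18.5, 43.7, 0.3, 22.4, 380.0], [23.5, 43.9, 0.4, 22.1, 138.0], [28.5, 58.6, -0.1, 37.3, 552.0], [33.5, 58.7, -0.0, 37.7, 842.0], [38.5, 58.1, -0.0, 38.0, 945.0], [43.5, 44.3, -0.2, 38.5, 416.0], [48.5, 44.3, -0.0, 38.5, 497.0], [53.5, 44.3, 0.1, 38.6, 505.0], [58.5, 44.3, 0.1, 38.2, 523.0], [63.5, 44.3, -0.2, 38.4, 534.0], [68.5, 44.3, 0.0, 38.4, 535.0], [73.5, 44.4, 0.0, 38.3, 553.0], [78.5, 44.3, -0.1, 38.5, 577.0], [83.5, 44.3, 0.0, 38.3, 599.0], [88.5, 44.3, 0.1, 38.4, 610.0], [93.5, 44.4, -0.1, 38.5, 591.0], [98.5, 44.4, -0.0, 38.4, 620.0], [103.5, 44.4, -0.1, 38.3, 153.0], [108.5, 58.4, 0.1, 37.6, 2016.0], [113.5, 58.8, 0.4, 36.9, 1225.0], [118.5, 58.7, 0.5, 36.6, 393.0], [128.5, 35.2, 0.2, 9.7, 83.0]]
u 0 axis h 35.27 w -0.26
u 80 axis h 42.8 w 0.04
u 140 axis h 48.45 w 0.27
```

View pics/m17.png

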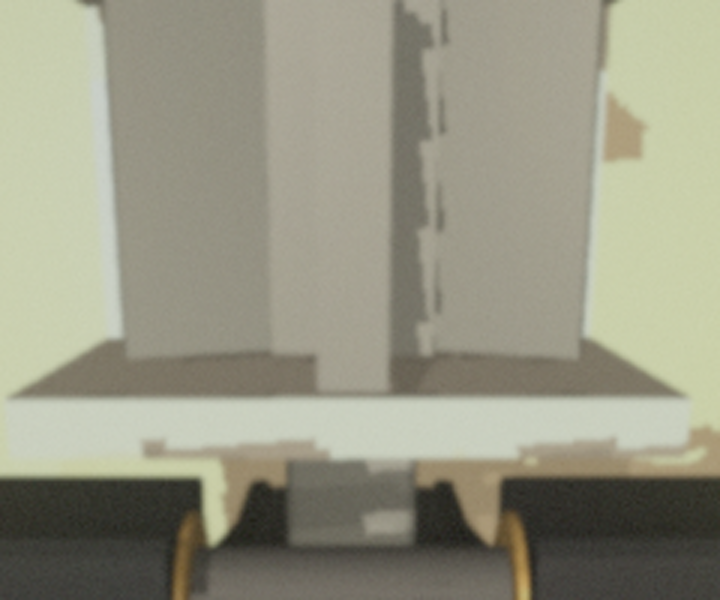

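```bash
python3 -m jog '{"grip":[0.8,0.7,0.6,0.6,0.6],"linear":[[0.0005,0,0],[0,0,0],[0,0,0],[0,0,0],[0,0,0]],"turn":[0,0,0,0,0]}' 5; python3 -m jog '{"grip":[0.5,0.5,0.5,0.5,0.5],"linear":[[0,-0.03,0],[0,-0.05,0],[0,-0.05,0],[0.04,-0.02,0],[0.03,0,0]],"turn":[0,0,0,0,0]}' 5; python3 -m jog '{"grip":[0.5,0.5],"linear":[[0,0,0],[0,0,0]],"turn":[0,0]}' 5
python3 - <<'E'
from h import *
for n in('wrist','scene','side'):f=snap(n,n+'18')
a=cv2.imread('pics/wrist18.png')[0:200,200:440];b=cv2.imread('pics/scene18.png')[150:270,230:374];c=cv2.imread('pics/side18.png')[150:270,260:404]
cv2.imwrite('pics/m18.png',np.hstack([cv2.resize(x,(260,217)) for x in(a,b,c)]))
E
```

```text
time_s: 30.9
eef_pos: [514.1, -84.3, 76.9]
tool_rot: [[-0.083, 0.0, 0.997], [-0.997, 0.0, -0.083], [-0.0, -1.0, 0.0]]
ft_force: [-1.1, 0.2, -0.2]
width: 0.394
time_s: 31.52
eef_pos: [509.3, -155.9, 229.3]
tool_rot: [[-0.083, 0.005, 0.997], [-0.997, -0.0, -0.083], [-0.0, -1.0, 0.005]]
ft_force: [0.5, -0.3, -0.1]
width: 0.5
time_s: 31.78
eef_pos: [508.2, -153.2, 226.6]
tool_rot: [[-0.083, -0.0, 0.997], [-0.997, 0.001, -0.083], [-0.001, -1.0, -0.0]]
ft_force: [-0.5, 1.0, 0.5]
width: 0.497
```

View pics/m18.png

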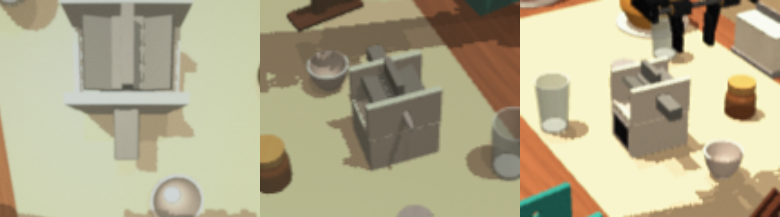

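Run:
```python
from h import *
f=dict(np.load('pics/wrist18.npz'));P=cloud(f);Q=P[0:200,200:440].reshape(-1,3);Q=Q[np.isfinite(Q[:,0])]
p=np.array([519.8,-12.6,np.radians(-4.73)]);L=loc(Q,p)
r=least_squares(lambda q:sdf(loc(Q[k],q)),p,loss='soft_l1') if (k:=(abs(sdf(L))<4)&(L[:,2]>15)&((abs(L[:,1])>37)|(L[:,2]<80)|(L[:,2]>130))&(abs(L[:,1])<46)).sum() else None
print('disp',r.x[:2],np.degrees(r.x[2]));L=loc(Q,r.x)
kn=(abs(L[:,0])<18)&(L[:,2]>90)&(L[:,1]<-47)&(L[:,1]>-130)
print('knob',np.percentile(L[kn],[1,50,99],axis=0).round(1).tolist())
b=[];
for lo in range(-96,-50,6):
    m=kn&(L[:,1]>=lo)&(L[:,1]<lo+6);b.append((lo+3,np.median(L[m,2]).round(1),L[m,0].mean().round(1),int(m.sum())))
print(b)
v=(L[:,2]>138)&(abs(L[:,0])<20)&(abs(L[:,1])<36);print('vane',cv2.minAreaRect(L[v][:,:2].astype(np.float32)),L[v,2].mean())
n=(abs(L[:,0])<10)&(L[:,1]>46)&(L[:,1]<85)&(L[:,2]>90);print('nose',n.sum(),L[n].mean(0) if n.any() else '',L[n,1].max() if n.any() else '')
f=dict(np.load('pics/scene18.npz'));Q=cloud(f).reshape(-1,3);Q=Q[np.isfinite(Q[:,0])];L=loc(Q,p)
n=(abs(L[:,0])<12)&(L[:,1]>48)&(L[:,1]<90)&(L[:,2]>90)&(L[:,2]<125);print('nose scene',n.sum(),L[n].mean(0),L[n].min(0),L[n].max(0))
print('obs',get_obs()['time_s'])
```

```text
disp [519.47503038 -12.43528217] -4.720378846341105
knob [[-11.6, -95.1, 115.2], [-0.0, -71.0, 117.2], [11.4, -47.8, 119.0]]
[(-93, np.float64(117.1), np.float64(-0.1), 112), (-87, np.float64(117.1), np.float64(-0.0), 138), (-81, np.float64(117.3), np.float64(-0.0), 138), (-75, np.float64(117.3), np.float64(-0.0), 138), (-69, np.float64(117.3), np.float64(-0.0), 138), (-63, np.float64(117.2), np.float64(-0.1), 137), (-57, np.float64(117.1), np.float64(-0.1), 136), (-51, np.float64(117.3), np.float64(-0.1), 137)]
vane ((1.30446195602417, -0.6781406402587891), (59.65998077392578, 9.469754219055176), 89.75291442871094) 148.51586275980358
nose 0  
nose scene 30 [  1.3872263   61.44143782 109.0618461 ] [ -2.79557257  49.27468774 104.77977377] [  5.85120136  76.16835238 113.3008379 ]
obs 31.925
```

```bash
python3 -c "
from cell import *
print(get_obs()['ft_force']);print(sign_off())"
```

```text
[-0.63817169  0.28879824  0.41790684]
the job is handed in; nothing more can be done
None
```

The dispenser is back together and I handed the job in at about 32 s of the 64 s allowed. I stood the wheel in the bay, then levelled the axle in the grip by pressing it on the table. I pushed it in from the -y side until the knob touched the cheek, let go and backed off. `sign_off` gives no verdict, so the figures below are my own measurements, in mm in the bay frame.

| Check | Measured | Allowed |
|---|---|---|
| Wheel x | about +1.3 | ±5 |
| Wheel y | about -0.7 | ±7 |
| Wheel z | about -0.4 | ±5 |
| Knob face (y) | about -45.5 | -51 to -40 |
| Axle nose (y) | about +75 | above +60 |

- **Axle:** it is level and in line with the holes to within a fraction of a degree. The scene camera put the nose end about 1.4 mm off in x and 2 mm high, within the 6 mm allowed.
- **Bystanders:** they looked undisturbed in the last pictures, but I did not measure their positions again.
- **Robot:** it was clear of everything when I handed in.

**Disagreement found:** the real finger ends sit about 25 mm above the reported TCP. Because of this the first two grasps of the wheel closed just above the vane without moving the wheel. I worked with that offset from then on.

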